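Clamp the drawn tubes in the cutting jig and strip out their mandrels

ROBOT

A 6-joint arm with a two-finger parallel gripper is mounted at the origin on the work surface; the furniture and walls round the work are solid. World frame = base frame: x ahead of the robot, y to its left, z up, the work surface at z = 0. Lengths are in m, angles in rad, forces in N, time in s.
With the tool pointing down it reaches from about 0.3 to 0.775 m from the base axis. Payload 14.6 kg.
Tool frame: the origin (TCP) lies midway between the tips of the shut fingers; the grasp point (between the pads) lies 19 mm behind it (ctrl.grip_depth is the z of the grasp point in the tool frame, in m); z points along the fingers, y is the line along which they close (so a half turn about z gives the same grasp; the last joint's range is limited). The gripper opens to 94 mm and grips with 3 to 60 N. Pads are 16 mm wide; open, the fingers measure 119 mm over their backs; the gripper's body (75 mm by 177 mm) begins 78 mm behind the grasp point.
Start: joints at [-1.185, 0.3, 1.521, -0, 1.321, -0.067], TCP at [0.241, -0.495, 0.205] pointing down, gripper open.
Joint ranges: [-3.03, 3.03], [-0.79, 2.21], [0.23, 2.52], [-1.04, 4.18], [0, 3.07], [-2.55, 2.55]. Speed limits (rad/s): [2.22, 2.22, 2.57, 3.14, 3.14, 3.14].

INTERFACE

Orientations are given as [roll, pitch, yaw] about the fixed x, y, z axes, in that order (R = Rz(yaw) Ry(pitch) Rx(roll)).
In Python, from station import ctrl gives the robot as it stands. The module is installed in compiled form; this text tells all that it offers.
- The arm moves only by the tool carry_out, never from a script. Its argument "commands" is a list of rows, each a list of 3 entries, a list of its own where there are three numbers: the closure, from 0 (fully open) to 1 (shut), then the shift along the tool's x, y, z in mm, then the turn, a rotation vector about the tool's x, y, z in rad. In form: [[gripper, [tx, ty, tz], [wx, wy, wz]], ...]. A call has 1 to 10 rows; each row shifts and turns the commanded pose from where the row before left it, along the tool's axes as they then stand; what a row does not reach is not made up. A row lasts 1/8 s, in which the tool goes at most 62.5 mm and 10.7 degrees, less where a joint would pass 70% of its speed; a pose out of reach is approached as far as the arm can. A call with a gripper value outside its range is refused whole. The fingers move at their own pace and stop on an object; "squeeze" is the grip in N (left out, the last holds). Time passes only in rows, so rows that do not move let the fingers close. It gives the time, the measured TCP pose, the force, the opening and the grip force at its end, in the units of the state.
- ctrl.get_obs(): the state, without advancing time (a new reading comes with each control period).
- ctrl.camera(name): name is "side" or "top" or "wrist"; returns a dict with "img" (480x640x3 uint8, blue, green, red), "camera_matrix" (3x3 intrinsics, pixels), "rvec" (rotation vector, rad) and "tvec" (3), from world to camera coordinates, as OpenCV has them. Camera axes: x right, y down, z forward; pixel columns grow to the right and rows downward; lengths in m; the calibration is good to about 2 mm. The wrist camera is an equidistant fisheye: a pixel r from the principal point sees the ray r / f radians off the axis. A picture is of the moment at which its call begins. There is no depth.
- ctrl.hand_in(): hands the job in; it is judged then, once.
Trained networks look in the newest picture that a camera, given by its name, has taken for a name from the list of things; names that differ only in an ending like _2 or _b are one class to them, and where a whole thing is asked for, a point or a joint stands for the part that bears it (a point fixed in the world has none). Each returns a list of dicts, best first, with "score" (0 to 1); they miss things now and then, are a little off and sometimes report something else, mostly with a low value. They report only what shows in the picture. A call takes as long as a camera call.
- ctrl.outline_of(thing, camera): "region" (480x640 bool, what is visible of it).
- ctrl.place_of(thing, camera): "at" ([x, y, z] in m, in world coordinates, good to about 4 mm: a listed point, or the origin of a listed thing).
The state is a dict: "time_s": time; "qpos": joint angles; "joint_vel": joint speeds; "tau": joint torques, N m; "ee_pos": TCP position; "eef_rot": TCP orientation; "force": force on the tool from outside, world axes, zero at the start; "moment": the same for the moment, N m; "grip_width": finger opening in m; "grip_force": force on a finger pad.
Only numpy, scipy, OpenCV 4.12 (cv2) and the standard library are available. Lean on these libraries where they do the work, as an engineer would, in place of code of your own. Each camera call takes 0.05 s, during which the arm holds its last target. There are 200 camera calls.

TASK

Three brass tubes lie in the V-block jig ready to be cut, and some of them still have inside them the steel mandrel they were drawn over. Fit the loose crank on the square end of the jig's screw and wind it clockwise until the clamp bar is down tight on the tubes, then take the crank off and put it down flat on the bench, at least a hand's breadth clear of the screw. With the tubes held, draw every mandrel out of its tube towards you, shifting your grip along it as it comes, and lay each in a notch of its own in the wooden rack, middle between the two combs; leave the tubes clamped where they are and do not disturb the emery pack or the black ring box.

Things in the scene. Friction and masses are not known exactly. Their poses are not given: they have to be found in the camera images.
- clamp_screw (a joint): Angle of the jig's screw in rad, 0 = clamp fully open, grows clockwise seen from above; 3 mm of clamp travel a turn. The pads meet the tubes at 16.76 and the screw comes to a hard stop at 17.7 (2.8 turns); from there it presses harder and harder; clamped tight means above 17.0. It stays where it is left; turning it takes about 2 N at the crank's handle.
- screw_top (a point): Top centre of the upright square end of the screw over the jig's blue bridge (226 x 30 mm, top 100 mm above the bench): 14 mm square, top at 134 mm, the last 4 mm narrowed to 10 mm, on a brass collar, 36 mm diameter, whose top is at 109 mm. Its x and y axes are square to the flats and turn with the screw; any quarter turn fits the crank.
- crank_boss (a point): Centre of the round steel boss on top of the loose crank's hub: 22 mm diameter, 30 mm high, from 32 to 62 mm above the crank's underside (point 47 mm above it). The crank starts flat on the bench, socket down, handle up; x points along its arm to the handle, 56 mm away. Fully fitted on the screw, the point is about 156 mm above the bench.
- crank: The crank, 0.2 kg, origin at the centre of the hub's underside. Hub 34 x 34 x 32 mm with a 16.4 mm square socket 26 mm deep, open below, sides parallel to the crank's x and y axes; arm 18 mm wide, 2 to 11 mm above the underside.
- crank_knob (a point): Centre of the crank's upright red handle, 20 mm in diameter, 44 mm high (13 to 57 mm above the crank's underside), which revolves freely on its own pin; 56 mm from the hub axis, 35 mm above the crank's underside. Its orientation means nothing. If the screw was wound hard against its stop the socket binds: turn the handle back a few degrees (the socket has about 0.1 rad of play) before lifting the crank off.
- tube1_mouth (a point): Brass tube 1, lying in groove 1 of the jig, 150 mm long, 22 mm outside, 16 mm bore, 0.2 kg, loose until clamped; its overhanging front end pokes 15 mm out of the V-block. The point is the centre of its front mouth (the end nearest the robot), on the axis about 41 mm above the bench; x runs along the tube, away from the mouth.
- tube2_mouth (a point): Brass tube 2, lying in groove 2 of the jig, 150 mm long, 22 mm outside, 16 mm bore, 0.2 kg, loose until clamped; its overhanging front end pokes 15 mm out of the V-block. The point is the centre of its front mouth (the end nearest the robot), on the axis about 41 mm above the bench; x runs along the tube, away from the mouth.
- tube3_mouth (a point): Brass tube 3, lying in groove 3 of the jig, 150 mm long, 22 mm outside, 16 mm bore, 0.2 kg, loose until clamped; its overhanging front end pokes 15 mm out of the V-block. The point is the centre of its front mouth (the end nearest the robot), on the axis about 41 mm above the bench; x runs along the tube, away from the mouth.
- mandrel1_mid (a point): Steel mandrel 1: round rod 12 mm in diameter, 280 mm long, about 0.25 kg, with a dark square head (22 x 22 x 24 mm) at its -x end. Point: middle of its length, on its axis (about the centre of mass); x runs along the rod, head from x = -140 to -116 mm. It starts loose inside tube 1, head out in front of the mouth. Two or all three mandrels are present.
- mandrel2_mid (a point): Steel mandrel 2: round rod 12 mm in diameter, 280 mm long, about 0.25 kg, with a dark square head (22 x 22 x 24 mm) at its -x end. Point: middle of its length, on its axis (about the centre of mass); x runs along the rod, head from x = -140 to -116 mm. It starts loose inside tube 2, head out in front of the mouth. Two or all three mandrels are present.
- mandrel3_mid (a point): Steel mandrel 3: round rod 12 mm in diameter, 280 mm long, about 0.25 kg, with a dark square head (22 x 22 x 24 mm) at its -x end. Point: middle of its length, on its axis (about the centre of mass); x runs along the rod, head from x = -140 to -116 mm. It starts loose inside tube 3, head out in front of the mouth. Two or all three mandrels are present.
- mandrel1: Mandrel 1, same point. At the start its head front stands 50 to 80 mm out in front of tube 1, and its axis lies 2 mm below the tube's (it rests on the bottom of the bore); it can only be drawn out headwards, towards the robot.
- mandrel2: Mandrel 2, same point. At the start its head front stands 50 to 80 mm out in front of tube 2, and its axis lies 2 mm below the tube's (it rests on the bottom of the bore); it can only be drawn out headwards, towards the robot.
- mandrel3: Mandrel 3, same point. At the start its head front stands 50 to 80 mm out in front of tube 3, and its axis lies 2 mm below the tube's (it rests on the bottom of the bore); it can only be drawn out headwards, towards the robot.
- jig: Fixed V-block tube jig: aluminium foot 146 x 222 x 12 mm, steel block with three V-grooves 50 mm apart along its x axis, blue bridge on two posts. Origin on the bench under the screw; x points away from the robot along the tubes, y to the left. Grooves 1, 2, 3 lie at y = +50, 0, -50 mm; the tube mouths lie at about x = -50 mm, the foot from x = -43 to +103 mm.
- rack_mid (a point): Fixed wooden mandrel rack: board 180 x 200 x 10 mm with two notched combs 140 mm apart (at x = -70 and +70 mm, each 14 mm thick, tooth tips 56 mm above the bench). The point is its centre, 40 mm above the bench, the height of the axis of a mandrel lying in a notch; mandrels lie along its x axis.
- notch1 (a point): Notch 1 of the rack: where the middle of a mandrel lying there comes (40 mm above the bench, half-way between the combs; V-notch 44 mm wide at the top; notches 50 mm apart). x runs along the mandrel; either way round will do.
- notch2 (a point): Notch 2 of the rack: where the middle of a mandrel lying there comes (40 mm above the bench, half-way between the combs; V-notch 44 mm wide at the top; notches 50 mm apart). x runs along the mandrel; either way round will do.
- notch3 (a point): Notch 3 of the rack: where the middle of a mandrel lying there comes (40 mm above the bench, half-way between the combs; V-notch 44 mm wide at the top; notches 50 mm apart). x runs along the mandrel; either way round will do.
- emery_pack: Small dark blue box of emery paper with a pale label on top, 50 x 70 x 24 mm, a bystander; origin under its centre.
- ring_box: Black ring box, 55 x 55 x 40 mm, a bystander; origin under its centre.

How it is judged:
By the outcome, as a careful person would: the job done as asked, in the order asked, and still so for the second after the job is handed in, with the robot touching nothing.
Of mandrel1, mandrel2, mandrel3 only 2 to 3 are there at a start; the rules pass over those that are not, and their reading is None.
At some moment in a run one of crank may be knocked a few centimetres aside while the robot is not near it.
Once in a run the grip may slacken for a moment while it holds something.
It also fails if it takes over 208 s, if anything falls off the work surface, if the arm or the gripper's body presses on something with over 40 N, if the wrist force passes 120 N, or if a joint passes its speed limit or range.

## Working session

There is one attempt and no reset: what is moved stays moved. The work goes in short steps, Python scripts to look and compute and a tool call to move; the robot and the scene stay as the last step left them, time stands still between calls to the robot, and variables do not carry over. Pictures are saved under pics/ and viewed, at most 14 in all, crops included, and the job is handed in when it is done.

Besides the shell and the picture viewer there is one more tool, called after "Emit:" in YAML: its name, and indented under it one key for each argument. carry_out: Moves the arm, as the interface text tells. Its arguments: {"type":"object","properties":{"commands":{"type":"array","items":{"type":"array"}},"squeeze":{"type":"number"}},"required":["commands"]}

```bash
mkdir -p pics; ls
cat > h.py <<'E'
from station import ctrl
import numpy as np, cv2
def pl(things,cams=("top","side")):
    for c in cams:
        ctrl.camera(c)
        for t in things:
            r=ctrl.place_of(t,c)
            print(c,t,[(round(d["score"],2),np.round(np.array(d["at"])*1000).tolist()) for d in r[:3]])
def st():
    o=ctrl.get_obs(); print({k:np.round(v,3).tolist() for k,v in o.items() if k in("time_s","qpos","ee_pos","eef_rot","force","grip_width")})
E
python3 - <<'E'
from h import *
for c in("top","side"):
    cv2.imwrite(f"pics/{c}0.png",ctrl.camera(c)["img"])
pl(["screw_top","crank_boss","crank_knob","tube1_mouth","tube2_mouth","tube3_mouth","mandrel1_mid","mandrel2_mid","mandrel3_mid","jig","rack_mid","notch1","notch2","notch3","emery_pack","ring_box"])
st()
E
```

```text
pics
top screw_top [(0.79, [600.0, 273.0, 136.0])]
top crank_boss [(0.6, [506.0, -3.0, 49.0])]
top crank_knob []
top tube1_mouth [(0.58, [536.0, 286.0, 43.0])]
top tube2_mouth [(0.77, [559.0, 250.0, 42.0]), (0.39, [489.0, -175.0, 43.0])]
top tube3_mouth [(0.91, [578.0, 206.0, 42.0]), (0.69, [422.0, 20.0, -1.0])]
top mandrel1_mid []
top mandrel2_mid []
top mandrel3_mid [(0.18, [423.0, 19.0, -1.0])]
top jig [(0.97, [600.0, 272.0, 1.0])]
top rack_mid [(0.57, [488.0, -176.0, 42.0])]
top notch1 [(0.62, [503.0, -129.0, 41.0]), (0.62, [474.0, -228.0, 40.0]), (0.16, [602.0, 274.0, 134.0])]
top notch2 [(0.62, [503.0, -129.0, 41.0]), (0.62, [474.0, -228.0, 40.0]), (0.16, [602.0, 274.0, 134.0])]
top notch3 [(0.62, [503.0, -129.0, 41.0]), (0.62, [474.0, -228.0, 40.0]), (0.16, [602.0, 274.0, 134.0])]
top emery_pack [(0.7, [423.0, 17.0, -0.0])]
top ring_box [(0.94, [676.0, 30.0, -0.0]), (0.52, [474.0, -225.0, 41.0])]
side screw_top [(0.84, [597.0, 268.0, 132.0])]
side crank_boss [(0.94, [506.0, -1.0, 48.0])]
side crank_knob [(0.56, [557.0, 14.0, 40.0])]
side tube1_mouth [(0.65, [533.0, 290.0, 41.0
[... 230 characters left out ...]
 [(0.88, [600.0, 272.0, -0.0]), (0.24, [582.0, 205.0, 37.0])]
side rack_mid [(0.89, [490.0, -176.0, 40.0])]
side notch1 [(0.83, [506.0, -128.0, 39.0]), (0.71, [478.0, -224.0, 41.0]), (0.58, [492.0, -175.0, 39.0])]
side notch2 [(0.83, [506.0, -128.0, 39.0]), (0.71, [478.0, -224.0, 41.0]), (0.58, [492.0, -175.0, 39.0])]
side notch3 [(0.83, [506.0, -128.0, 39.0]), (0.71, [478.0, -224.0, 41.0]), (0.58, [492.0, -175.0, 39.0])]
side emery_pack [(0.58, [419.0, 17.0, 3.0])]
side ring_box [(0.86, [682.0, 26.0, 2.0])]
{'time_s': 1.8, 'qpos': [-1.185, 0.3, 1.521, 0.0, 1.321, -0.067], 'ee_pos': [0.241, -0.495, 0.205], 'eef_rot': [3.142, -0.0, 0.453], 'force': [-0.599, 0.713, -0.15], 'grip_width': 0.094}
```

View pics/top0.png

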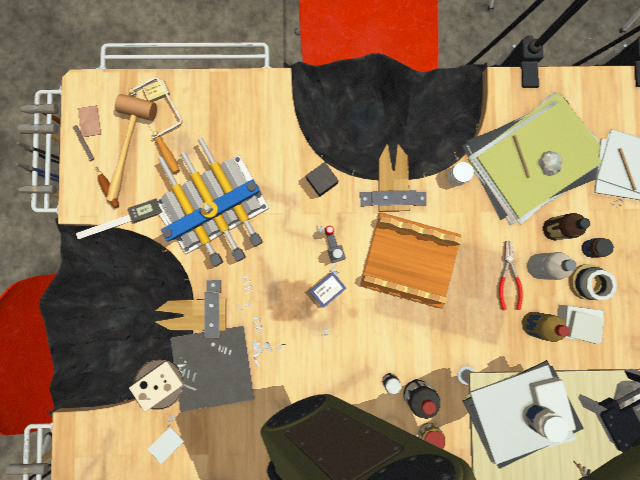

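View pics/side0.png

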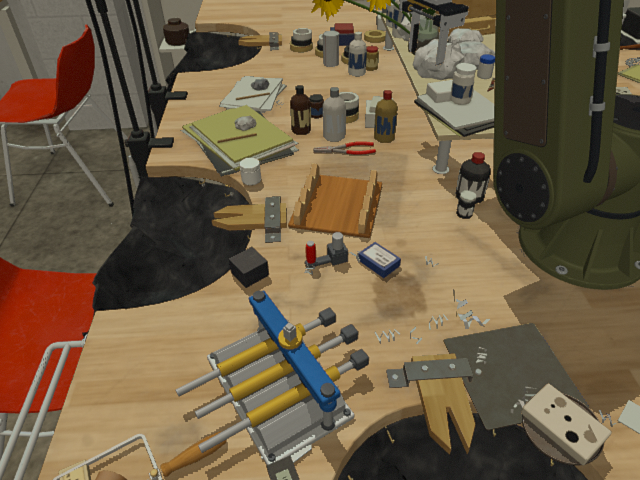

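All three mandrels show: their heads are at (215,260), (235,255) and (257,240) in the top view. The crank boss is at (337,254) with the red knob at (330,230). Next I'll go over the crank and look with the wrist camera.

Emit:
carry_out:
  commands:
    - [0.3, [38, -27.3, 0], [0, 0, 0]]
    - [0.3, [38, -27.3, 0], [0, 0, 0]]
    - [0.3, [38, -27.3, 0], [0, 0, 0]]
    - [0.3, [38, -27.3, 0], [0, 0, 0]]
    - [0.3, [38, -27.3, 0], [0, 0, 0]]
    - [0.3, [38, -27.3, 0], [0, 0, 0]]
    - [0.3, [38, -27.3, 0], [0, 0, 0]]
    - [0.3, [38, -27.3, 0], [0, 0, 0]]
    - [0.3, [38, -27.3, 0], [0, 0, 0]]
    - [0.3, [38, -27.3, 0], [0, 0, 0]]

```text
time_s: 3.05
ee_pos: [0.4635, -0.0814, 0.2056]
eef_rot: [3.141, -0.0, 0.453]
force: [0.4, -1.2, 0.7]
grip_width: 0.0659
grip_force: 0.0
```

Emit:
carry_out:
  commands:
    - [0.3, [38, -27.3, 0], [0, 0, 0]]
    - [0.3, [38, -27.3, 0], [0, 0, 0]]
    - [0.3, [0, 0, 0], [0, 0, 0]]

```text
time_s: 3.42
ee_pos: [0.508, 0.0017, 0.2052]
eef_rot: [-3.141, 0.0, 0.456]
force: [-0.3, -0.5, -0.1]
grip_width: 0.0657
grip_force: 0.0
```

```bash
cat >> h.py <<'E'
def pose():
    o=ctrl.get_obs(); return np.array(o["ee_pos"])*1000, np.array(o["eef_rot"])
def go(x=None,y=None,z=None,yaw=None):
    "print total shift in tool axes from present pose (tool down), then turn about tool z after the shift"
    p,r=pose(); t=np.array([p[i] if v is None else v for i,v in enumerate((x,y,z))]); c,s=np.cos(r[2]),np.sin(r[2])
    R=np.array([[c,s,0],[s,-c,0],[0,0,-1]]) # rows: tool axes in world
    print("at",p.round(1),r.round(3),"shift",(R@(t-p)).round(1),"turn z",None if yaw is None else round(-(yaw-r[2]),3))
def project(P,cam):
    X=np.array(P,float).reshape(-1,3)/1000; Rm=cv2.Rodrigues(np.array(cam["rvec"]))[0]
    c=X@Rm.T+np.array(cam["tvec"]).ravel(); K=np.array(cam["camera_matrix"])
    if cam.get("fish"):
        r=np.hypot(c[:,0],c[:,1]); th=np.arctan2(r,c[:,2]); n=c[:,:2]/r[:,None]*th[:,None]
    else: n=c[:,:2]/c[:,2:]
    return n@np.diag([K[0,0],K[1,1]])+K[:2,2]
def ray(uv,cam):
    K=np.array(cam["camera_matrix"]); n=(np.array(uv,float).reshape(-1,2)-K[:2,2])/[K[0,0],K[1,1]]
    if cam.get("fish"):
        th=np.hypot(n[:,0],n[:,1]); d=np.c_[n/np.maximum(th,1e-9)[:,None]*np.sin(th)[:,None],np.cos(th)]
    else: d=np.c_[n,np.ones(len(n))]
    Rm=cv2.Rodrigues(np.array(cam["rvec"]))[0]; return -Rm.T@np.array(cam["tvec"]).ravel()*1000, d@Rm
def atz(uv,z,cam):
    o,d=ray(uv,cam); return o+d*((z-o[2])/d[:,2])[:,None]
def wrist(): c=ctrl.camera("wrist"); c["fish"]=True; return c
E
python3 - <<'E'
from h import *
c=wrist(); cv2.imwrite("pics/w1.png",c["img"])
print(c["camera_matrix"], ray([[320,240]],c))
for t in ["crank_boss","crank_knob","screw_top","crank"]:
    print(t,[(round(d["score"],2),np.round(np.array(d["at"])*1000).tolist()) for d in ctrl.place_of(t,"wrist")])
st()
E
```

```text
[[371.64829954   0.         318.75257345]
 [  0.         371.64829954 237.37992777]
 [  0.           0.           1.        ]] (array([584.01471247,  38.57172727, 385.03818324]), array([[-0.25965346, -0.13152934, -0.95670273]]))
crank_boss []
crank_knob [(0.73, [558.0, 12.0, 34.0])]
screw_top [(0.8, [604.0, 273.0, 134.0]), (0.18, [488.0, -176.0, 35.0])]
crank [(0.55, [502.0, -4.0, -1.0])]
{'time_s': 3.675, 'qpos': [-0.075, 0.204, 1.641, -0.0, 1.297, 1.044], 'ee_pos': [0.507, -0.001, 0.206], 'eef_rot': [3.141, -0.0, 0.452], 'force': [-0.638, -0.007, 0.45], 'grip_width': 0.066}
```

View pics/w1.png

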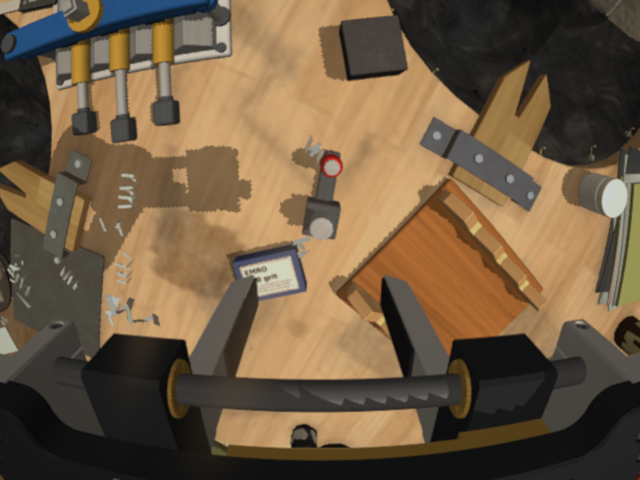

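The wrist view shows the boss top at (321,229), the knob top at (331,166) and the jig at upper left, with three mandrel heads at (84,122), (123,128) and (165,110). I'll compute positions from these.

Run:
```python
from h import *
c=wrist(); im=c["img"]
b=atz([[321,229]],62,c)[0]; k=atz([[331,166]],57,c)[0]
print(b,k,np.hypot(*(k-b)[:2]),np.arctan2(*(k-b)[1::-1]))
# red blob
hsv=cv2.cvtColor(im,cv2.COLOR_BGR2HSV); m=((hsv[...,0]<8)|(hsv[...,0]>172))&(hsv[...,1]>150)&(hsv[...,2]>90)
ys,xs=np.nonzero(m[130:200,300:370]); print("red",xs.min()+300,xs.max()+300,ys.min()+130,ys.max()+130)
x=cv2.resize(im[130:270,250:400],None,fx=4,fy=4); cv2.imwrite("pics/w1c.png",x)
go(b[0],b[1],62,np.arctan2(*(k-b)[1::-1]))
```

```text
[505.05963495  -5.19908931  62.        ] [559.61069845  11.44702872  57.        ] 57.0343034861381 0.29617251165092234
red 318 339 152 174
at [507.1  -1.3 205.6] [ 3.141 -0.     0.451] shift [ -3.5   2.6 143.6] turn z 0.155
```

View pics/w1c.png

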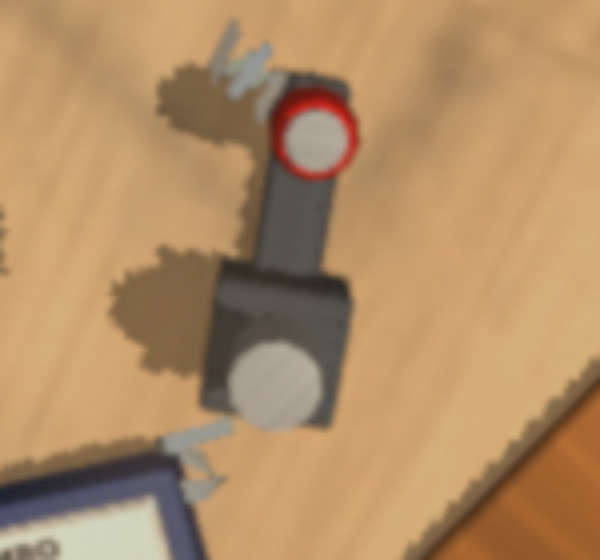

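Emit:
carry_out:
  commands:
    - [0.52, [-1.5, 2.4, 0], [0, 0, 0.16]]
    - [0.52, [0, 0, 40], [0, 0, 0]]
    - [0.52, [0, 0, 40], [0, 0, 0]]
    - [0.52, [0, 0, 30], [0, 0, 0]]
    - [0.52, [0, 0, 30], [0, 0, 0]]
    - [0.52, [0, 0, 30], [0, 0, 0]]
    - [0.52, [0, 0, 0], [0, 0, 0]]

```text
time_s: 4.6
ee_pos: [0.5058, -0.0038, 0.0341]
eef_rot: [-3.14, 0.003, 0.292]
force: [0.5, -0.0, 0.0]
grip_width: 0.045
grip_force: 0.0
```

Emit:
carry_out:
  commands:
    - [1, [0, 0, 0], [0, 0, 0]]
    - [1, [0, 0, 0], [0, 0, 0]]
    - [1, [0, 0, 0], [0, 0, 0]]
    - [1, [0, 0, 0], [0, 0, 0]]
    - [1, [0, 0, 0], [0, 0, 0]]
  squeeze: 40

```text
time_s: 5.22
ee_pos: [0.5075, -0.0033, 0.0364]
eef_rot: [3.141, -0.001, 0.293]
force: [-1.4, -0.2, 7.4]
grip_width: 0.0216
grip_force: 40.0
```

Run:
```python
from h import *
c=wrist(); cv2.imwrite("pics/w2.png",c["img"]);go()
print(ctrl.get_obs()["force"])
```

```text
at [507.5  -3.3  36.4] [ 3.141e+00 -1.000e-03  2.930e-01] shift [0. 0. 0.] turn z None
[-1.62116903 -0.35060735  6.64231267]
```

View pics/w2.png

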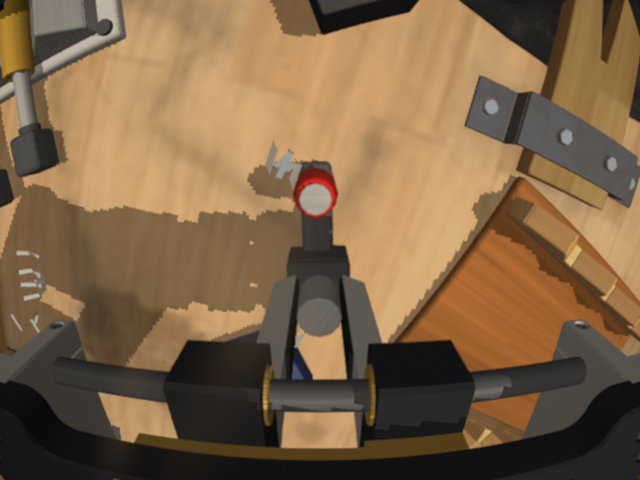

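Emit:
carry_out:
  commands:
    - [1, [0, 0, -15], [0, 0, 0]]
    - [1, [0, 0, -30], [0, 0, 0]]
    - [1, [0, 0, -40], [0, 0, 0]]
    - [1, [0, 0, -40], [0, 0, 0]]
    - [1, [0, 0, -40], [0, 0, 0]]
    - [1, [0, 0, 0], [0, 0, 0]]
  squeeze: 50

```text
time_s: 6.02
ee_pos: [0.508, -0.0034, 0.204]
eef_rot: [3.14, -0.005, 0.293]
force: [-0.1, 0.6, -2.8]
grip_width: 0.0209
grip_force: 50.0
```

Emit:
carry_out:
  commands:
    - [1, [30, -24, 0], [0, 0, -0.1]]
    - [1, [30, -24, 0], [0, 0, -0.1]]
    - [1, [30, -24, 0], [0, 0, 0]]
    - [1, [30, -24, 0], [0, 0, 0]]
    - [1, [22, -12, 0], [0, 0, 0]]
    - [1, [0, 0, 0], [0, 0, 0]]
    - [1, [0, 0, 0], [0, 0, 0]]

```text
time_s: 6.9
ee_pos: [0.5907, 0.153, 0.1998]
eef_rot: [-3.141, 0.001, 0.493]
force: [0.8, 0.1, -2.4]
grip_width: 0.0214
grip_force: 50.0
```

Run:
```python
from h import *
c=wrist(); cv2.imwrite("pics/w3.png",c["img"]);st()
for t in ["crank_boss","crank_knob","screw_top","crank","tube1_mouth","tube2_mouth","tube3_mouth","jig"]:
    print(t,[(round(d["score"],2),np.round(np.array(d["at"])*1000,1).tolist()) for d in ctrl.place_of(t,"wrist")[:2]])
```

```text
{'time_s': 6.95, 'qpos': [0.193, 0.44, 1.344, -0.0, 1.359, 1.272], 'ee_pos': [0.591, 0.153, 0.2], 'eef_rot': [-3.141, 0.001, 0.492], 'force': [1.136, -0.09, -1.591], 'grip_width': 0.021}
crank_boss [(0.93, [589.7, 151.3, 213.9])]
crank_knob [(0.72, [638.6, 178.1, 195.5])]
screw_top [(0.79, [606.2, 274.8, 137.0])]
crank [(0.72, [588.6, 151.0, 163.8])]
tube1_mouth [(0.87, [530.9, 292.0, 36.5])]
tube2_mouth [(0.89, [558.6, 246.7, 42.4])]
tube3_mouth [(0.61, [580.8, 205.1, 41.4])]
jig [(0.68, [599.4, 273.8, 3.8])]
```

View pics/w3.png

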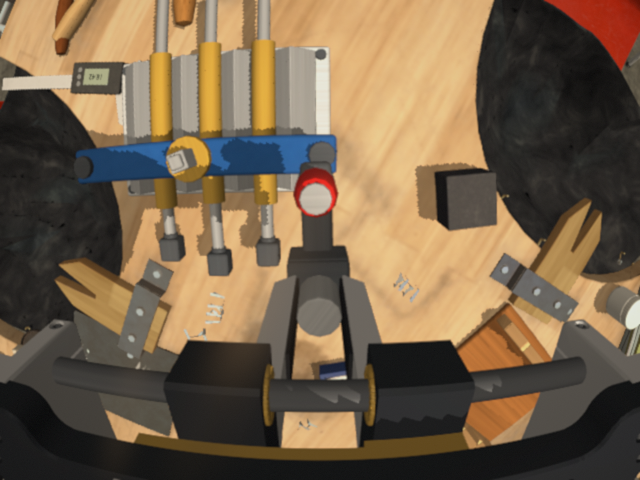

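The square screw end is at (178,160), slightly rotated from the jig axes. The tubes run nearly vertical in the picture. I'll zoom in on it.

Run:
```python
from h import *
c=wrist(); x=cv2.resize(c["img"][125:200,130:230],None,fx=8,fy=8,interpolation=cv2.INTER_CUBIC); cv2.imwrite("pics/w3c.png",x)
print(atz([[178,160]],134,c)); 
# boss relative to TCP, knob
b=atz([[319,313]],227,c)
h=200-36.4+2
b=atz([[319,313]],62+h-2,c)[0];k=atz([[315,198]],57+h-2,c)[0];print(b,k,np.hypot(*(k-b)[:2]),np.arctan2(*(k-b)[1::-1]))
go()
# project jig pts
```

```text
[[604.78055381 270.70550893 134.        ]]
[592.83796306 153.73279634 225.6       ] [639.13398196 180.52373089 220.6       ] 53.48902261433267 0.5246012330855483
at [591.2 153.5 200.5] [ 3.142 -0.     0.493] shift [0. 0. 0.] turn z None
```

View pics/w3c.png

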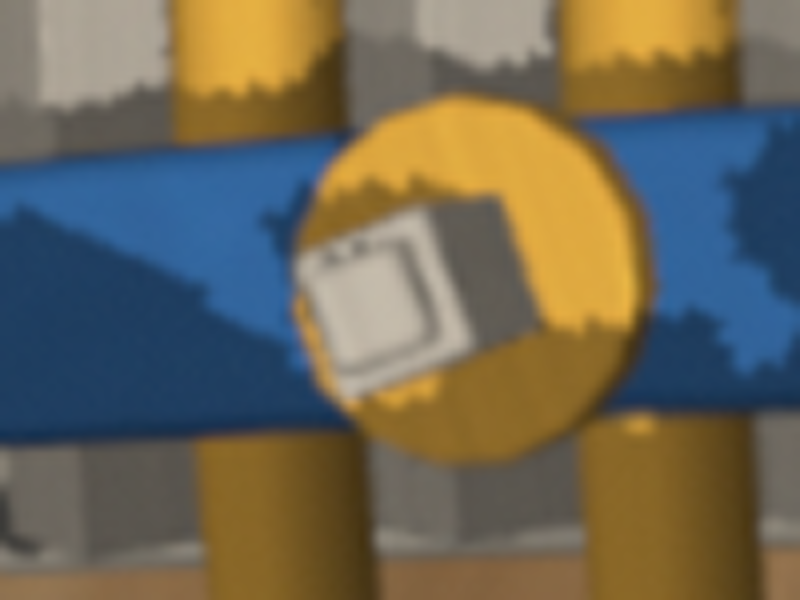

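```bash
cat >> h.py <<'E'
def net(things,cam="wrist"):
    for t in things: print(t,[(round(d["score"],2),np.round(np.array(d["at"])*1000,1).tolist()) for d in ctrl.place_of(t,cam)[:2]])
E
python3 - <<'E'
from h import *
c=wrist()
for q,z in (([(318,275),(410,237),(440,340),(352,378)],134),([(300,258),(430,203),(475,345),(345,400)],130)):
    p=atz(np.array(q)/8+[130,125],z,c); e=np.roll(p,-1,0)-p
    print(p.mean(0),np.hypot(e[:,0],e[:,1]),[round(float(np.arctan2(v[1],v[0])%(np.pi/2)),3) for v in e])
print(atz(np.array([[475,285]])/8+[130,125],109,c))
# top & side checks via pixel projection
for n in("top","side"):
    k=ctrl.camera(n); print(n,project([[604,272,134],[600,272,134]],k))
    r=ctrl.outline_of("screw_top",n); 
    net(["screw_top","jig"],n)
    x0,y0=project([[602,272,125]],k)[0].astype(int)
    cv2.imwrite(f"pics/{n}s.png",cv2.resize(k["img"][y0-30:y0+30,x0-40:x0+40],None,fx=8,fy=8,interpolation=cv2.INTER_CUBIC)); print(x0-40,y0-30)
a=cv2.imread("pics/tops.png");b=cv2.imread("pics/sides.png");cv2.imwrite("pics/ts.png",cv2.resize(np.vstack([a,b]),None,fx=.62,fy=.62))
E
```

```text
[602.41195545 270.12480609 134.        ] [9.40269112 9.39885011 9.08216161 9.6081418 ] [0.799, 0.741, 0.824, 0.776]
[602.15774314 270.9780644  130.        ] [13.50582795 13.23911052 13.57387331 13.42178728] [0.806, 0.767, 0.819, 0.763]
[[602.19713011 269.90689846 109.        ]]
top [[205.21013804 205.75776632]
 [205.2028211  207.68051962]]
screw_top []
jig []
166 177
side [[287.450659   325.456696  ]
 [290.22488077 325.28659606]]
screw_top [(0.87, [599.2, 267.0, 134.3])]
jig [(0.75, [601.1, 272.8, -3.2])]
249 299
```

View pics/ts.png

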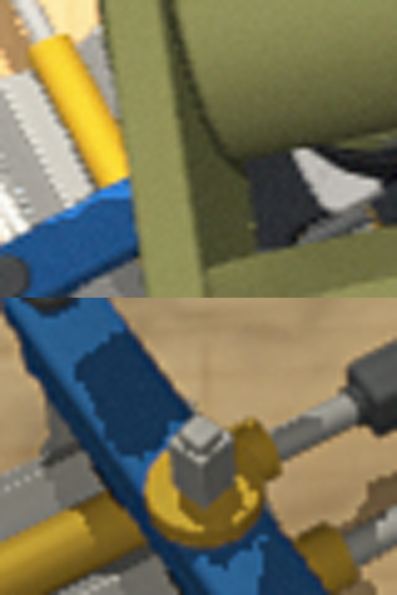

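Emit:
carry_out:
  commands:
    - [1, [22, -33, 0], [0, 0, 0]]
    - [1, [22, -33, 0], [0, 0, 0]]
    - [1, [20, -33, 0], [0, 0, 0]]
    - [1, [0, 0, 0], [0, 0, -0.135]]
    - [1, [0, 0, 0], [0, 0, -0.137]]
    - [1, [0, 0, 10], [0, 0, 0]]
    - [1, [0, 0, 10], [0, 0, 0]]
    - [1, [0, 0, 0], [0, 0, 0]]
    - [1, [0, 0, 0], [0, 0, 0]]

```text
time_s: 8.98
ee_pos: [0.6009, 0.2711, 0.1806]
eef_rot: [3.142, -0.0, 0.764]
force: [-0.1, 0.6, -3.1]
grip_width: 0.0213
grip_force: 50.0
```

Run:
```python
from h import *
c=wrist(); x=cv2.resize(c["img"][140:360,200:440],None,fx=2.7,fy=2.7,interpolation=cv2.INTER_CUBIC)
s=ctrl.camera("side"); x0,y0=project([[601,271,140]],s)[0].astype(int); print(x0-40,y0-45)
y=cv2.resize(s["img"][y0-45:y0+35,x0-40:x0+40],(594,594),interpolation=cv2.INTER_CUBIC)
cv2.imwrite("pics/w4.png",cv2.resize(np.hstack([x[:594],y]),None,fx=.64,fy=.64)); go(600.6,271,167,0.765); st()
```

```text
249 277
at [600.9 271.1 180.8] [ 3.141e+00 -1.000e-03  7.640e-01] shift [-0.3 -0.1 13.8] turn z -0.001
{'time_s': 9.075, 'qpos': [0.368, 0.566, 1.203, -0.0, 1.373, 1.175], 'ee_pos': [0.601, 0.271, 0.181], 'eef_rot': [3.141, -0.001, 0.764], 'force': [0.072, 0.063, -2.171], 'grip_width': 0.022}
```

View pics/w4.png

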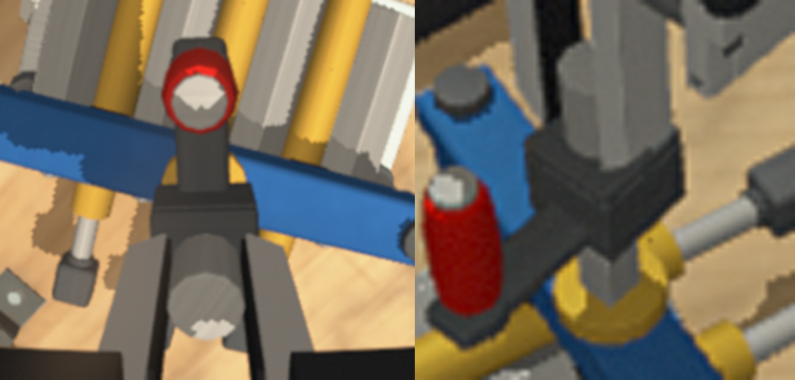

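The hub sits centrally over the square end in both views, so I'll lower it.

Emit:
carry_out:
  commands:
    - [1, [0, 0, 6], [0, 0, 0]]
    - [1, [0, 0, 6], [0, 0, 0]]
    - [1, [0, 0, 4], [0, 0, 0]]
    - [1, [0, 0, 0], [0, 0, 0]]

```text
time_s: 9.57
ee_pos: [0.6011, 0.2713, 0.1661]
eef_rot: [3.141, -0.002, 0.765]
force: [-3.4, -0.8, 10.2]
grip_width: 0.0216
grip_force: 50.0
```

Emit:
carry_out:
  commands:
    - [1, [0, 0, 4], [0, 0, 0]]
    - [1, [0, 0, 4], [0, 0, 0]]
    - [1, [0, 0, 0], [0, 0, 0]]

```text
time_s: 9.95
ee_pos: [0.6012, 0.2715, 0.1562]
eef_rot: [3.141, -0.002, 0.765]
force: [4.0, 3.6, -1.1]
grip_width: 0.0209
grip_force: 50.0
```

Emit:
carry_out:
  commands:
    - [1, [0, 0, 4], [0, 0, 0]]
    - [1, [0, 0, 4], [0, 0, 0]]
    - [1, [0, 0, 2.5], [0, 0, 0]]
    - [1, [0, 0, 0], [0, 0, 0]]

```text
time_s: 10.45
ee_pos: [0.6011, 0.2716, 0.1456]
eef_rot: [3.142, -0.001, 0.765]
force: [4.5, 4.7, -1.6]
grip_width: 0.0213
grip_force: 50.0
```

Run:
```python
from h import *
st(); wrist(); net(["crank_boss","crank_knob"])
ctrl.camera("side"); net(["crank_boss","crank_knob"],"side")
```

```text
{'time_s': 10.45, 'qpos': [0.369, 0.593, 1.243, 0.0, 1.304, 1.174], 'ee_pos': [0.601, 0.272, 0.146], 'eef_rot': [3.142, -0.001, 0.765], 'force': [4.491, 4.687, -1.613], 'grip_width': 0.021}
crank_boss [(0.79, [603.0, 271.1, 158.6])]
crank_knob [(0.77, [634.0, 309.7, 141.7])]
crank_boss [(0.55, [602.6, 269.1, 158.6])]
crank_knob [(0.63, [641.6, 308.6, 146.2]), (0.39, [533.7, 290.9, 39.5])]
```

Emit:
carry_out:
  commands:
    - [0.5, [0, 0, 0], [0, 0, 0]]
    - [0.5, [0, 0, 0], [0, 0, 0]]
    - [0.5, [0, 0, 0], [0, 0, 0]]
    - [0.5, [0, 0, -20], [0, 0, 0]]
    - [0.55, [0, 0, -25], [0, 0, 0]]
    - [0.55, [28, 0, 0], [0, 0, 0]]
    - [0.55, [29, 0, 0], [0, 0, 0]]
    - [0.55, [0, 0, 0], [0, 0, 0]]

```text
time_s: 11.75
ee_pos: [0.6422, 0.3113, 0.1898]
eef_rot: [-3.141, 0.001, 0.765]
force: [0.1, 0.4, -0.6]
grip_width: 0.0423
grip_force: 0.0
```

Run:
```python
from h import *
c=wrist(); net(["crank_boss","crank_knob","crank"])
s=ctrl.camera("side"); net(["crank_boss","crank_knob"],"side"); st()
x0,y0=project([[610,280,140]],s)[0].astype(int)
y=cv2.resize(s["img"][y0-60:y0+60,x0-70:x0+50],(480,480),interpolation=cv2.INTER_CUBIC)
cv2.imwrite("pics/w5.png",cv2.resize(np.hstack([c["img"][:,80:560],y]),None,fx=.83,fy=.83))
```

```text
crank_boss [(0.69, [600.0, 272.8, 157.5])]
crank_knob [(0.78, [639.6, 311.2, 138.4])]
crank [(0.69, [600.2, 267.1, 107.8]), (0.44, [636.9, 311.0, 141.1])]
crank_boss [(0.64, [603.2, 273.2, 157.3]), (0.52, [501.9, -127.0, 34.8])]
crank_knob [(0.55, [638.7, 309.4, 146.0])]
{'time_s': 12.1, 'qpos': [0.399, 0.692, 0.98, -0.0, 1.469, 1.205], 'ee_pos': [0.642, 0.31, 0.191], 'eef_rot': [3.141, -0.0, 0.764], 'force': [-1.522, -0.501, -0.228], 'grip_width': 0.042}
```

View pics/w5.png

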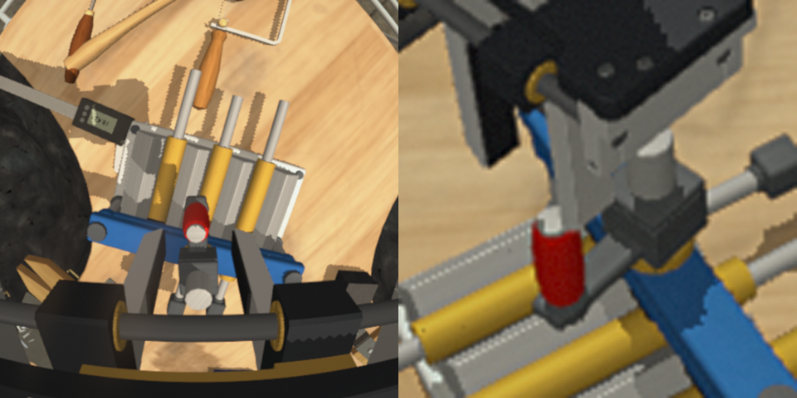

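The crank is seated on the collar and the fingers straddle the knob. I'll descend and grip it.

Emit:
carry_out:
  commands:
    - [0.55, [-1, 0, 20], [0, 0, 0]]
    - [0.55, [0, 0, 20], [0, 0, 0]]
    - [0.55, [0, 0, 19], [0, 0, 0]]
    - [0.55, [0, 0, 0], [0, 0, 0]]
    - [1, [0, 0, 0], [0, 0, 0]]
    - [1, [0, 0, 0], [0, 0, 0]]
    - [1, [0, 0, 0], [0, 0, 0]]
    - [1, [0, 0, 0], [0, 0, 0]]
  squeeze: 25

```text
time_s: 13.1
ee_pos: [0.6414, 0.3101, 0.1326]
eef_rot: [3.141, -0.001, 0.765]
force: [1.0, 1.1, 1.8]
grip_width: 0.0196
grip_force: 25.0
```

Run:
```python
from h import *
st()
p,r=pose()
c=np.array([601.7,271.7]); d=p[:2]-c; print(np.hypot(*d),np.arctan2(d[1],d[0]))
a0=np.arctan2(d[1],d[0]); R=56; y=r[2]
T=np.array([[np.cos(y),np.sin(y)],[np.sin(y),-np.cos(y)]])
step=np.radians(20); q=p[:2]
rows=[]
for i in range(1,19):
    n=c+R*np.array([np.cos(a0-i*step),np.sin(a0-i*step)]); rows.append((T@(n-q)).round(1).tolist()); q=n
print(rows)
```

```text
{'time_s': 13.1, 'qpos': [0.399, 0.729, 1.055, 0.0, 1.357, 1.205], 'ee_pos': [0.641, 0.31, 0.133], 'eef_rot': [3.141, -0.001, 0.765], 'force': [1.033, 1.114, 1.752], 'grip_width': 0.02}
55.26214059493694 0.7683110931756312
[[-2.6, 19.2], [-9.7, 16.9], [-14.9, 12.6], [-18.3, 6.7], [-19.4, 0.1], [-18.3, -6.6], [-14.9, -12.4], [-9.8, -16.8], [-3.4, -19.1], [3.3, -19.2], [9.7, -16.9], [14.9, -12.6], [18.3, -6.7], [19.4, -0.1], [18.3, 6.6], [14.9, 12.4], [9.8, 16.8], [3.4, 19.1]]
```

Emit:
carry_out:
  commands:
    - [1, [-3.4, 19.2, 0], [0, 0, 0]]
    - [1, [-9.7, 16.9, 0], [0, 0, 0]]
    - [1, [-14.9, 12.5, 0], [0, 0, 0]]
    - [1, [-18.3, 6.7, 0], [0, 0, 0]]
    - [1, [0, 0, 0], [0, 0, 0]]

```text
time_s: 13.72
ee_pos: [0.6453, 0.2368, 0.1324]
eef_rot: [-3.141, 0.001, 0.764]
force: [-2.8, 0.5, 3.7]
grip_width: 0.0195
grip_force: 25.0
```

Run:
```python
from h import *
st(); p,r=pose(); print(p-[601.7,271.7,0], np.hypot(*(p[:2]-[601.7,271.7])))
ctrl.camera("side"); net(["crank_boss","crank_knob","screw_top"],"side")
wrist(); net(["crank_boss","crank_knob"])
```

```text
{'time_s': 13.725, 'qpos': [0.298, 0.67, 1.152, 0.001, 1.321, 1.105], 'ee_pos': [0.645, 0.237, 0.132], 'eef_rot': [-3.141, 0.001, 0.764], 'force': [-2.814, 0.522, 3.677], 'grip_width': 0.02}
[ 43.57387443 -34.86210714 132.44504066] 55.803665176193235
crank_boss [(0.96, [604.4, 273.5, 158.4]), (0.22, [601.1, 270.4, -1.2])]
crank_knob [(0.5, [645.8, 235.3, 147.5])]
screw_top []
crank_boss [(0.91, [605.4, 273.9, 158.2])]
crank_knob [(0.58, [642.8, 237.9, 144.3])]
```

Emit:
carry_out:
  commands:
    - [1, [-19.4, 0, 0], [0, 0, 0]]
    - [1, [-18.3, -6.7, 0], [0, 0, 0]]
    - [1, [-14.9, -12.5, 0], [0, 0, 0]]
    - [1, [-9.7, -16.9, 0], [0, 0, 0]]
    - [1, [-3.4, -19.2, 0], [0, 0, 0]]
    - [1, [3.4, -19.2, 0], [0, 0, 0]]
    - [1, [9.7, -16.9, 0], [0, 0, 0]]
    - [1, [14.9, -12.5, 0], [0, 0, 0]]
    - [1, [18.3, -6.7, 0], [0, 0, 0]]
    - [1, [19.4, 0, 0], [0, 0, 0]]

```text
time_s: 15.32
ee_pos: [0.5696, 0.3191, 0.1324]
eef_rot: [3.141, 0.0, 0.766]
force: [3.5, -8.4, 3.8]
grip_width: 0.0199
grip_force: 25.0
```

Emit:
carry_out:
  commands:
    - [1, [18.3, 6.7, 0], [0, 0, 0]]
    - [1, [14.9, 12.5, 0], [0, 0, 0]]
    - [1, [9.7, 16.9, 0], [0, 0, 0]]
    - [1, [3.4, 19.2, 0], [0, 0, 0]]
    - [1, [0, 0, 0], [0, 0, 0]]

```text
time_s: 15.95
ee_pos: [0.6425, 0.31, 0.1323]
eef_rot: [3.141, -0.001, 0.764]
force: [2.6, 1.8, 7.9]
grip_width: 0.0194
grip_force: 25.0
```

Run:
```python
from h import *
st(); p,r=pose(); d=p[:2]-[601.7,271.7]; print(d, np.hypot(*d),np.arctan2(d[1],d[0]))
ctrl.camera("side"); net(["crank_boss","crank_knob"],"side")
```

```text
{'time_s': 15.95, 'qpos': [0.398, 0.731, 1.052, -0.0, 1.357, 1.205], 'ee_pos': [0.642, 0.31, 0.132], 'eef_rot': [3.141, -0.001, 0.764], 'force': [2.553, 1.821, 7.859], 'grip_width': 0.019}
[40.76861732 38.31093617] 55.94468686764576 0.75432957206387
crank_boss [(0.3, [531.6, 290.5, 37.2])]
crank_knob [(0.52, [642.6, 309.0, 144.4])]
```

Emit:
carry_out:
  commands:
    - [1, [-3.4, 19.2, -0.5], [0, 0, 0]]
    - [1, [-9.7, 16.9, 0], [0, 0, 0]]
    - [1, [-14.9, 12.5, 0], [0, 0, 0]]
    - [1, [-18.3, 6.7, 0], [0, 0, 0]]
    - [1, [-19.4, 0, 0], [0, 0, 0]]
    - [1, [-18.3, -6.7, 0], [0, 0, 0]]
    - [1, [-14.9, -12.5, 0], [0, 0, 0]]
    - [1, [-9.7, -16.9, 0], [0, 0, 0]]
    - [1, [-3.4, -19.2, 0], [0, 0, 0]]
    - [1, [3.4, -19.2, 0], [0, 0, 0]]

```text
time_s: 17.35
ee_pos: [0.549, 0.2488, 0.1325]
eef_rot: [3.141, 0.0, 0.764]
force: [9.7, 2.9, -1.9]
grip_width: 0.0194
grip_force: 25.0
```

Emit:
carry_out:
  commands:
    - [1, [9.7, -16.9, 0], [0, 0, 0]]
    - [1, [14.9, -12.5, 0], [0, 0, 0]]
    - [1, [18.3, -6.7, 0], [0, 0, 0]]
    - [1, [19.4, 0, 0], [0, 0, 0]]
    - [1, [18.3, 6.7, 0], [0, 0, 0]]
    - [1, [14.9, 12.5, 0], [0, 0, 0]]
    - [1, [9.7, 16.9, 0], [0, 0, 0]]
    - [1, [3.4, 19.2, 0], [0, 0, 0]]
    - [1, [0, 0, 0], [0, 0, 0]]

```text
time_s: 18.48
ee_pos: [0.6423, 0.3101, 0.1323]
eef_rot: [3.141, -0.0, 0.764]
force: [2.0, 1.4, 6.2]
grip_width: 0.0195
grip_force: 25.0
```

Run:
```python
from h import *
st(); p,r=pose(); d=p[:2]-[601.7,271.7]; print(d, np.hypot(*d),np.arctan2(d[1],d[0]))
wrist(); net(["crank_boss","crank_knob"])
```

```text
{'time_s': 18.475, 'qpos': [0.398, 0.731, 1.051, 0.0, 1.359, 1.205], 'ee_pos': [0.642, 0.31, 0.132], 'eef_rot': [3.141, -0.0, 0.764], 'force': [2.001, 1.393, 6.191], 'grip_width': 0.019}
[40.56654762 38.39305318] 55.85401791846958 0.7578784482018645
crank_boss [(0.63, [604.2, 272.6, 157.7])]
crank_knob [(0.9, [638.3, 310.7, 142.4]), (0.72, [598.7, 269.4, 109.4])]
```

Emit:
carry_out:
  commands:
    - [1, [-3.4, 19.2, 0], [0, 0, 0]]
    - [1, [-9.7, 16.9, 0], [0, 0, 0]]
    - [1, [-14.9, 12.5, 0], [0, 0, 0]]
    - [1, [-18.3, 6.7, 0], [0, 0, 0]]
    - [1, [-19.4, 0, 0], [0, 0, 0]]
    - [1, [-18.3, -6.7, 0], [0, 0, 0]]
    - [1, [-14.9, -12.5, 0], [0, 0, 0]]
    - [1, [-9.7, -16.9, 0], [0, 0, 0]]
    - [1, [-3.4, -19.2, 0], [0, 0, 0]]
    - [1, [3.4, -19.2, 0], [0, 0, 0]]

```text
time_s: 19.88
ee_pos: [0.5491, 0.2493, 0.1325]
eef_rot: [3.141, 0.001, 0.765]
force: [10.1, 2.7, 0.3]
grip_width: 0.0195
grip_force: 25.0
```

Emit:
carry_out:
  commands:
    - [1, [9.7, -16.9, 0], [0, 0, 0]]
    - [1, [14.9, -12.5, 0], [0, 0, 0]]
    - [1, [0, 0, 0], [0, 0, 0]]
    - [1, [0, 0, 0], [0, 0, 0]]

```text
time_s: 20.38
ee_pos: [0.547, 0.2875, 0.1324]
eef_rot: [3.141, 0.001, 0.765]
force: [-1.0, -3.4, 7.5]
grip_width: 0.0194
grip_force: 25.0
```

Emit:
carry_out:
  commands:
    - [1, [9.4, -4.1, 0], [0, 0, 0]]
    - [1, [8.9, -2.6, 0], [0, 0, 0]]
    - [1, [0, 0, 0], [0, 0, 0]]

```text
time_s: 20.75
ee_pos: [0.5553, 0.3052, 0.1314]
eef_rot: [-3.141, 0.002, 0.765]
force: [-0.5, 0.8, 0.2]
grip_width: 0.0006
grip_force: 0.0
```

The grip lost the knob, so I'll look.

Emit:
carry_out:
  commands:
    - [0.55, [0, 0, -20], [0, 0, 0]]
    - [0.55, [0, 0, -25], [0, 0, 0]]
    - [0.55, [0, 0, -20], [0, 0, 0]]
    - [0.55, [0, 0, 0], [0, 0, 0]]

```text
time_s: 21.25
ee_pos: [0.5555, 0.3051, 0.1981]
eef_rot: [3.142, -0.001, 0.765]
force: [-0.5, -0.5, 0.1]
grip_width: 0.0371
grip_force: 0.0
```

Run:
```python
from h import *
c=wrist(); net(["crank_boss","crank_knob"])
s=ctrl.camera("side"); net(["crank_boss","crank_knob"],"side"); st()
x0,y0=project([[590,280,140]],s)[0].astype(int)
y=cv2.resize(s["img"][y0-60:y0+60,x0-60:x0+60],(480,480),interpolation=cv2.INTER_CUBIC)
cv2.imwrite("pics/w6.png",cv2.resize(np.hstack([c["img"][:,80:560],y]),None,fx=.83,fy=.83))
```

```text
crank_boss [(0.67, [603.4, 272.3, 159.0])]
crank_knob [(0.78, [545.1, 283.8, 142.8])]
crank_boss [(0.63, [598.3, 272.0, 155.4])]
crank_knob [(0.82, [547.9, 283.3, 147.6])]
{'time_s': 21.55, 'qpos': [0.444, 0.495, 1.272, 0.0, 1.376, 1.249], 'ee_pos': [0.555, 0.304, 0.196], 'eef_rot': [-3.141, 0.002, 0.765], 'force': [-0.591, 0.427, -0.186], 'grip_width': 0.042}
```

View pics/w6.png

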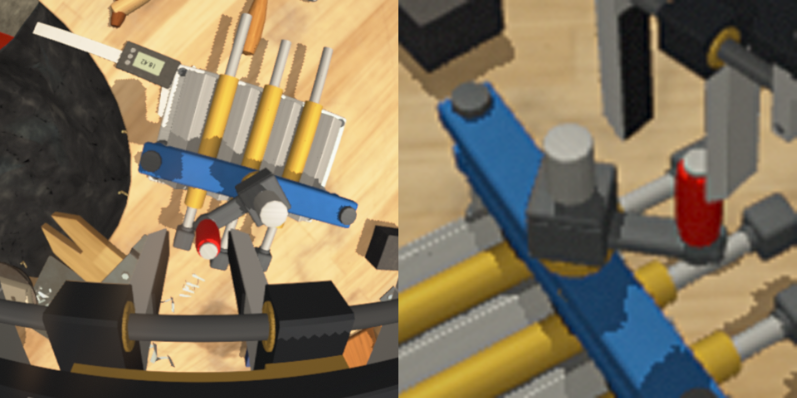

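Emit:
carry_out:
  commands:
    - [0.55, [-19.8, 8, 0], [0, 0, 0]]
    - [0.55, [0, 0, 22], [0, 0, 0]]
    - [0.55, [0, 0, 22], [0, 0, 0]]
    - [0.55, [0, 0, 20], [0, 0, 0]]
    - [0.55, [0, 0, 0], [0, 0, 0]]
    - [1, [0, 0, 0], [0, 0, 0]]
    - [1, [0, 0, 0], [0, 0, 0]]
    - [1, [0, 0, 0], [0, 0, 0]]
    - [1, [0, 0, 0], [0, 0, 0]]
  squeeze: 45

```text
time_s: 22.68
ee_pos: [0.5469, 0.2844, 0.1341]
eef_rot: [3.141, 0.0, 0.765]
force: [-2.4, -4.6, 4.0]
grip_width: 0.0194
grip_force: 45.0
```

Run:
```python
from h import *
st(); p,r=pose(); c=np.array([601.7,271.7]); d=p[:2]-c; a=np.arctan2(d[1],d[0]); print(d, np.hypot(*d),a, 720+np.degrees(.768+2*np.pi-a))
y=r[2];T=np.array([[np.cos(y),np.sin(y)],[np.sin(y),-np.cos(y)]]); q=p[:2]
for i in range(1,6):
    n=c+56*np.array([np.cos(a-i*.175),np.sin(a-i*.175)]); print((T@(n-q)).round(1).tolist()); q=n
```

```text
{'time_s': 22.675, 'qpos': [0.42, 0.509, 1.4, -0.001, 1.233, 1.227], 'ee_pos': [0.547, 0.284, 0.134], 'eef_rot': [3.141, 0.0, 0.765], 'force': [-2.447, -4.594, 3.994], 'grip_width': 0.019}
[-54.82254429  12.65026688] 56.26313726041658 2.914812673843076 956.9966943835964
[8.8, -4.4]
[9.3, -3.0]
[9.7, -1.4]
[9.8, 0.3]
[9.6, 2.0]
```

Emit:
carry_out:
  commands:
    - [1, [4.4, -2.3, 0], [0, 0, 0]]
    - [1, [4.4, -2.1, 0], [0, 0, 0]]
    - [1, [4.6, -1.7, 0], [0, 0, 0]]
    - [1, [4.7, -1.3, 0], [0, 0, 0]]
    - [1, [0, 0, 0], [0, 0, 0]]

```text
time_s: 23.3
ee_pos: [0.5535, 0.3006, 0.1338]
eef_rot: [3.141, 0.006, 0.764]
force: [-14.3, -16.4, 10.7]
grip_width: 0.0196
grip_force: 45.0
```

Emit:
carry_out:
  commands:
    - [1, [4.8, -0.9, 0], [0, 0, 0]]
    - [1, [4.9, -0.5, 0], [0, 0, 0]]
    - [1, [0, 0, 0], [0, 0, 0]]

```text
time_s: 23.68
ee_pos: [0.5602, 0.3102, 0.134]
eef_rot: [-3.141, 0.002, 0.765]
force: [-4.0, -2.1, 5.2]
grip_width: 0.0189
grip_force: 45.0
```

Emit:
carry_out:
  commands:
    - [1, [4.9, 0, 0], [0, 0, 0]]
    - [1, [4.9, 0.3, 0], [0, 0, 0]]
    - [1, [0, 0, 0], [0, 0, 0]]

```text
time_s: 24.05
ee_pos: [0.5677, 0.3177, 0.134]
eef_rot: [-3.141, -0.001, 0.765]
force: [-2.8, 3.2, 2.7]
grip_width: 0.0193
grip_force: 45.0
```

```bash
cat > a.py <<'E'
from h import *
st(); p,r=pose(); c=np.array([601.7,271.7]); d=p[:2]-c; a=np.arctan2(d[1],d[0]); print(d, np.hypot(*d),a, 720+np.degrees(.768+2*np.pi-a))
E
python3 a.py
```

```text
{'time_s': 24.05, 'qpos': [0.453, 0.583, 1.285, 0.001, 1.272, 1.259], 'ee_pos': [0.568, 0.318, 0.134], 'eef_rot': [-3.141, -0.001, 0.765], 'force': [-2.821, 3.163, 2.706], 'grip_width': 0.019}
[-33.97927454  45.96773175] 57.16313025791564 2.2073485051845765 997.5314054044599
```

Run:
```python
from h import *
c=wrist(); net(["crank_boss","crank_knob"])
s=ctrl.camera("side"); net(["crank_boss","crank_knob"],"side"); st()
x0,y0=project([[590,280,140]],s)[0].astype(int)
y=cv2.resize(s["img"][y0-60:y0+60,x0-60:x0+60],(480,480),interpolation=cv2.INTER_CUBIC)
cv2.imwrite("pics/w7.png",cv2.resize(np.hstack([c["img"][:,80:560],y]),None,fx=.83,fy=.83))
```

```text
crank_boss [(0.73, [602.6, 273.3, 159.8])]
crank_knob [(0.92, [562.4, 313.7, 143.4])]
crank_boss [(0.75, [604.6, 273.2, 159.7])]
crank_knob []
{'time_s': 24.35, 'qpos': [0.453, 0.583, 1.286, 0.001, 1.271, 1.259], 'ee_pos': [0.568, 0.318, 0.134], 'eef_rot': [-3.141, -0.002, 0.765], 'force': [-2.552, 6.226, 4.621], 'grip_width': 0.019}
```

View pics/w7.png

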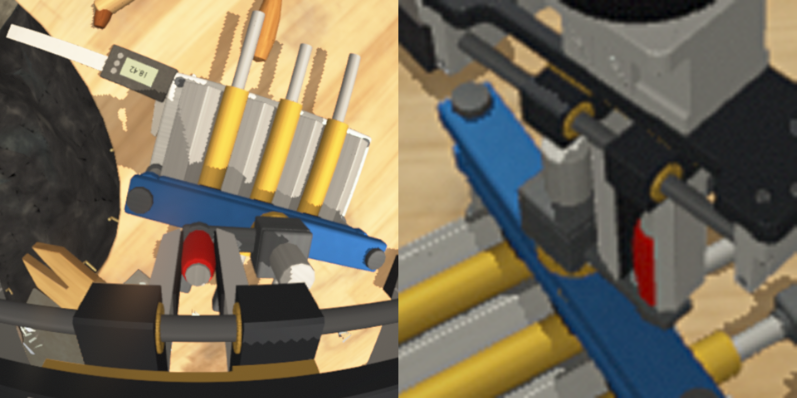

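Emit:
carry_out:
  commands:
    - [1, [4.8, 1.0, 0], [0, 0, 0]]
    - [1, [0, 0, 0], [0, 0, 0]]
    - [1, [0, 0, 0], [0, 0, 0]]

```text
time_s: 24.72
ee_pos: [0.5719, 0.3208, 0.134]
eef_rot: [-3.14, -0.002, 0.765]
force: [-3.0, 7.6, 3.8]
grip_width: 0.0191
grip_force: 45.0
```

Emit:
carry_out:
  commands:
    - [1, [4.7, 1.4, 0], [0, 0, 0]]
    - [1, [0, 0, 0], [0, 0, 0]]
    - [1, [0, 0, 0], [0, 0, 0]]

```text
time_s: 25.1
ee_pos: [0.5762, 0.3234, 0.1341]
eef_rot: [-3.14, -0.002, 0.766]
force: [-2.8, 9.1, 4.0]
grip_width: 0.0192
grip_force: 45.0
```

```bash
python3 a.py
```

```text
{'time_s': 25.1, 'qpos': [0.455, 0.605, 1.251, 0.002, 1.284, 1.26], 'ee_pos': [0.576, 0.323, 0.134], 'eef_rot': [-3.14, -0.002, 0.766], 'force': [-2.753, 9.089, 4.012], 'grip_width': 0.019}
[-25.45093815  51.68627985] 57.61268764008088 2.0283550323042903 1007.7869759608895
```

Emit:
carry_out:
  commands:
    - [1, [4.5, 1.8, 0], [0, 0, 0]]
    - [1, [0, 0, 0], [0, 0, 0]]

```text
time_s: 25.35
ee_pos: [0.5808, 0.3255, 0.134]
eef_rot: [-3.14, -0.003, 0.766]
force: [-3.1, 10.5, 4.0]
grip_width: 0.0195
grip_force: 45.0
```

Emit:
carry_out:
  commands:
    - [1, [4.3, 2.2, 0], [0, 0, 0]]
    - [1, [0, 0, 0], [0, 0, 0]]

```text
time_s: 25.6
ee_pos: [0.5854, 0.3269, 0.134]
eef_rot: [-3.14, -0.003, 0.766]
force: [-2.8, 11.1, 4.0]
grip_width: 0.0192
grip_force: 45.0
```

```bash
python3 a.py
python3 - <<'E'
from h import *
c=wrist(); net(["crank_boss","crank_knob"])
x=cv2.resize(c["img"][180:440,200:460],(600,600),interpolation=cv2.INTER_CUBIC)
cv2.imwrite("pics/w8.png",x)
E
```

```text
{'time_s': 25.6, 'qpos': [0.454, 0.627, 1.216, 0.003, 1.296, 1.258], 'ee_pos': [0.585, 0.327, 0.134], 'eef_rot': [-3.14, -0.003, 0.766], 'force': [-2.804, 11.146, 3.955], 'grip_width': 0.019}
[-16.29764414  55.24016623] 57.59417652014157 1.8576895707781471 1017.56538661499
crank_boss []
crank_knob [(0.65, [581.4, 323.2, 141.8])]
```

View pics/w8.png

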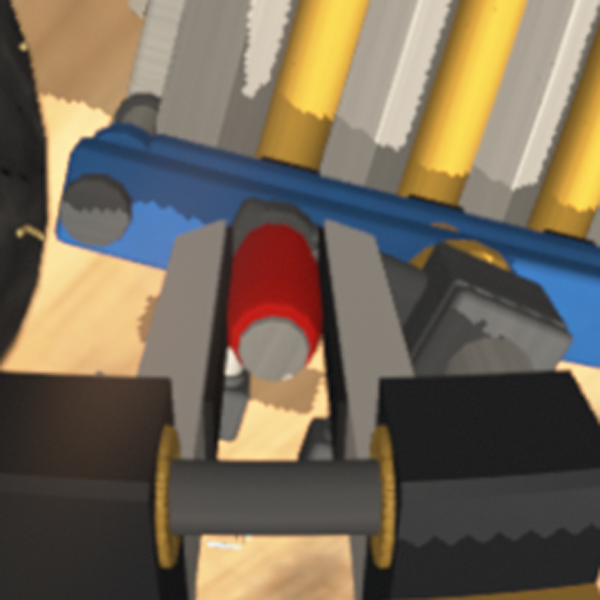

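Emit:
carry_out:
  commands:
    - [1, [4.9, 1.4, 0], [0, 0, 0]]
    - [1, [0, 0, 0], [0, 0, 0]]

```text
time_s: 26.0
ee_pos: [0.5903, 0.3282, 0.1338]
eef_rot: [-3.141, -0.002, 0.765]
force: [-1.1, 6.6, 3.2]
grip_width: 0.0194
grip_force: 45.0
```

Emit:
carry_out:
  commands:
    - [1, [4.0, 2.8, 0], [0, 0, 0]]
    - [1, [0, 0, 0], [0, 0, 0]]

```text
time_s: 26.25
ee_pos: [0.5951, 0.3289, 0.1337]
eef_rot: [-3.141, -0.002, 0.765]
force: [-3.0, 6.0, 2.6]
grip_width: 0.019
grip_force: 45.0
```

```bash
python3 a.py
python3 - <<'E'
from h import *
s=ctrl.camera("side"); net(["crank_boss","crank_knob"],"side")
y=cv2.resize(s["img"][270:430,180:380],(800,600)[::1],interpolation=cv2.INTER_CUBIC)
cv2.imwrite("pics/s9.png",y)
E
```

```text
{'time_s': 26.25, 'qpos': [0.451, 0.65, 1.181, 0.001, 1.31, 1.256], 'ee_pos': [0.595, 0.329, 0.134], 'eef_rot': [-3.141, -0.002, 0.765], 'force': [-2.994, 5.993, 2.601], 'grip_width': 0.019}
[-6.64435895 57.22977796] 57.61419088434302 1.686378544921579 1027.380785380628
crank_boss [(0.58, [556.6, 250.8, 39.8])]
crank_knob [(0.66, [592.1, 326.1, 146.9])]
```

View pics/s9.png

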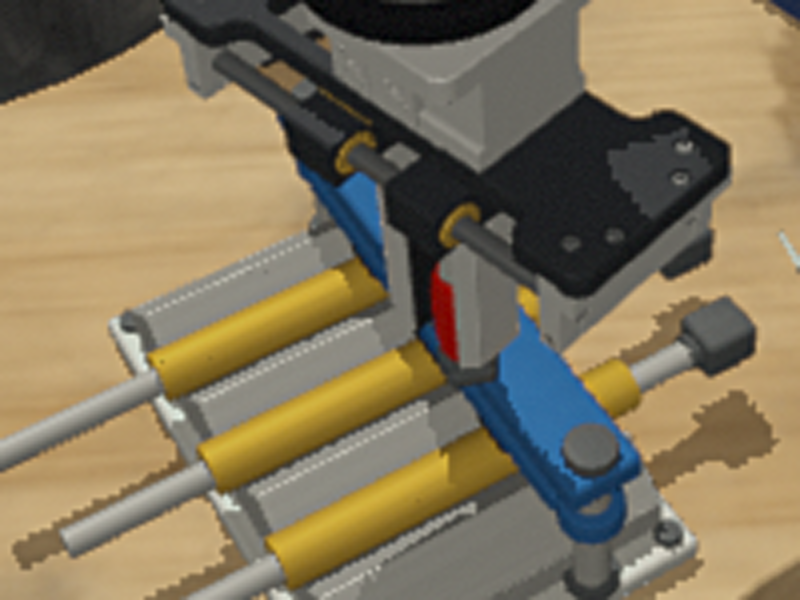

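Emit:
carry_out:
  commands:
    - [1, [3.8, 3.1, 0], [0, 0, 0]]
    - [1, [0, 0, 0], [0, 0, 0]]

```text
time_s: 26.65
ee_pos: [0.6, 0.3295, 0.1338]
eef_rot: [-3.141, -0.002, 0.765]
force: [-1.4, 6.2, 2.5]
grip_width: 0.0193
grip_force: 45.0
```

Emit:
carry_out:
  commands:
    - [1, [3.5, 3.4, 0], [0, 0, 0]]
    - [1, [0, 0, 0], [0, 0, 0]]

```text
time_s: 26.9
ee_pos: [0.6047, 0.3298, 0.1338]
eef_rot: [-3.14, -0.002, 0.765]
force: [-1.2, 9.8, 2.7]
grip_width: 0.0193
grip_force: 45.0
```

```bash
python3 a.py
```

```text
{'time_s': 26.9, 'qpos': [0.445, 0.67, 1.148, 0.002, 1.322, 1.25], 'ee_pos': [0.605, 0.33, 0.134], 'eef_rot': [-3.14, -0.002, 0.765], 'force': [-1.162, 9.786, 2.746], 'grip_width': 0.019}
[ 3.02249549 58.12345851] 58.20199230479356 1.5188418221686417 1036.9799325078245
```

Emit:
carry_out:
  commands:
    - [1, [3.1, 4.1, 0], [0, 0, 0]]
    - [1, [2.9, 4.2, 0], [0, 0, 0]]
    - [1, [0, 0, 0], [0, 0, 0]]

```text
time_s: 27.28
ee_pos: [0.6145, 0.3291, 0.134]
eef_rot: [-3.139, -0.003, 0.766]
force: [-2.0, 15.1, 2.7]
grip_width: 0.019
grip_force: 45.0
```

Emit:
carry_out:
  commands:
    - [1, [2.5, 4.3, 0], [0, 0, 0]]
    - [1, [2.2, 4.4, 0], [0, 0, 0]]
    - [1, [0, 0, 0], [0, 0, 0]]

```text
time_s: 27.65
ee_pos: [0.622, 0.3273, 0.1337]
eef_rot: [-3.136, -0.001, 0.767]
force: [-14.0, 19.9, 4.8]
grip_width: 0.0196
grip_force: 45.1
```

```bash
python3 a.py
python3 - <<'E'
from h import *
s=ctrl.camera("side"); net(["crank_boss","crank_knob","jig"],"side")
a=cv2.imread("pics/side0.png")[270:430,180:380]
y=np.hstack([a,s["img"][270:430,180:380]]); cv2.imwrite("pics/s10.png",cv2.resize(y,(800,320),interpolation=cv2.INTER_CUBIC))
wrist(); net(["crank_boss","crank_knob"])
E
```

```text
{'time_s': 27.65, 'qpos': [0.43, 0.706, 1.091, 0.006, 1.347, 1.232], 'ee_pos': [0.622, 0.327, 0.134], 'eef_rot': [-3.136, -0.001, 0.767], 'force': [-13.982, 19.881, 4.807], 'grip_width': 0.02}
[20.33531627 55.57216858] 59.175932682968984 1.220004341776066 1054.1020588946426
crank_boss []
crank_knob [(0.48, [617.5, 323.4, 146.3])]
jig [(0.83, [599.6, 273.6, -2.4])]
crank_boss []
crank_knob [(0.65, [616.5, 321.6, 140.0])]
```

View pics/s10.png

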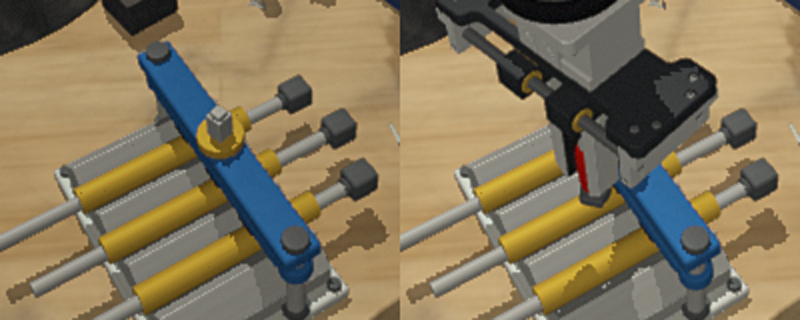

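There is now about 20 N of resistance along the turning direction, so this looks like the stop. I'll back off a little, release and check.

Emit:
carry_out:
  commands:
    - [1, [-2.2, -2.6, 0], [0, 0, 0]]
    - [1, [-2.2, -2.4, 0], [0, 0, 0]]
    - [1, [0, 0, 0], [0, 0, 0]]

```text
time_s: 28.38
ee_pos: [0.6179, 0.3276, 0.1346]
eef_rot: [-3.14, -0.007, 0.766]
force: [5.1, 19.8, 0.7]
grip_width: 0.0189
grip_force: 45.0
```

```bash
python3 a.py
```

```text
{'time_s': 28.375, 'qpos': [0.434, 0.692, 1.111, 0.004, 1.332, 1.237], 'ee_pos': [0.618, 0.328, 0.135], 'eef_rot': [-3.14, -0.007, 0.766], 'force': [5.083, 19.767, 0.659], 'grip_width': 0.019}
[16.21748971 55.85327857] 58.16008682855324 1.288207991192114 1050.1942776357132
```

Emit:
carry_out:
  commands:
    - [0.5, [0, 0, 0], [0, 0, 0]]
    - [0.5, [0, 0, 0], [0, 0, 0]]
    - [0.5, [0, 0, -20], [0, 0, 0]]
    - [0.5, [0, 0, -20], [0, 0, 0]]
    - [0.5, [0, 0, -25], [0, 0, 0]]
    - [0.5, [-30, 0, 0], [0, 0, 0]]
    - [0.5, [0, 0, 0], [0, 0, 0]]

```text
time_s: 29.25
ee_pos: [0.5957, 0.3026, 0.2005]
eef_rot: [3.141, -0.001, 0.764]
force: [0.3, 0.1, 0.0]
grip_width: 0.0468
grip_force: 0.0
```

Run:
```python
from h import *
c=wrist(); net(["crank_boss","crank_knob"])
s=ctrl.camera("side"); net(["crank_boss","crank_knob"],"side"); st()
x0,y0=project([[600,280,140]],s)[0].astype(int)
y=cv2.resize(s["img"][y0-60:y0+60,x0-60:x0+60],(480,480),interpolation=cv2.INTER_CUBIC)
cv2.imwrite("pics/w11.png",cv2.resize(np.hstack([c["img"][:,80:560],y]),None,fx=.83,fy=.83))
```

```text
crank_boss [(0.66, [603.0, 274.0, 157.4])]
crank_knob [(0.96, [616.3, 325.0, 143.5])]
crank_boss [(0.75, [602.3, 273.5, 157.3])]
crank_knob [(0.78, [612.8, 326.4, 146.2])]
{'time_s': 29.55, 'qpos': [0.417, 0.578, 1.143, 0.0, 1.421, 1.222], 'ee_pos': [0.596, 0.304, 0.198], 'eef_rot': [-3.142, 0.0, 0.765], 'force': [-0.173, -1.172, -1.067], 'grip_width': 0.047}
```

View pics/w11.png

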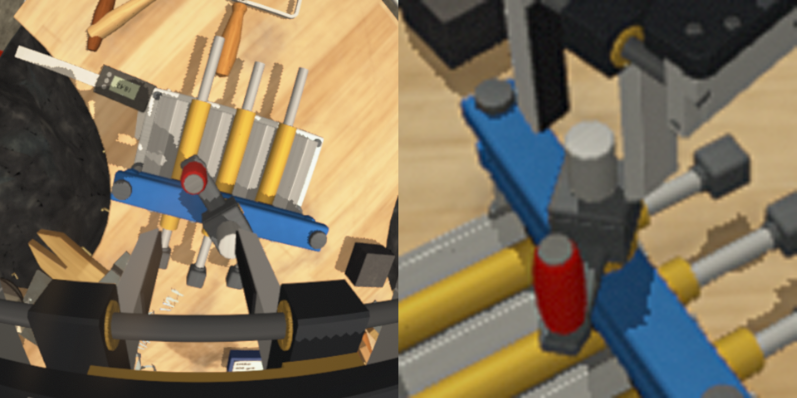

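Emit:
carry_out:
  commands:
    - [0.5, [-8.5, 13.2, 0], [0, 0, 0]]
    - [0.5, [-8.5, 13.2, 0], [0, 0, 0]]
    - [0.5, [0, 0, 18], [0, 0, 0]]
    - [0.5, [0, 0, 18], [0, 0, 0]]
    - [0.5, [0, 0, 16], [0, 0, 0]]
    - [0.5, [0, 0, 0], [0, 0, 0]]
    - [1, [0, 0, 0], [0, 0, 0]]
    - [1, [0, 0, 0], [0, 0, 0]]
    - [1, [0, 0, 0], [0, 0, 0]]
    - [1, [0, 0, 0], [0, 0, 0]]
  squeeze: 50

```text
time_s: 30.8
ee_pos: [0.602, 0.2729, 0.147]
eef_rot: [3.142, -0.001, 0.765]
force: [-0.9, 0.9, 4.1]
grip_width: 0.0207
grip_force: 50.0
```

Emit:
carry_out:
  commands:
    - [1, [0, 0, -3], [0, 0, 0]]
    - [1, [0, 0, -3], [0, 0, 0]]
    - [1, [0, 0, 0], [0, 0, 0]]

```text
time_s: 31.18
ee_pos: [0.601, 0.2724, 0.1476]
eef_rot: [-3.139, 0.005, 0.765]
force: [9.9, 4.9, -33.0]
grip_width: 0.0209
grip_force: 50.0
```

Emit:
carry_out:
  commands:
    - [1, [0, 0, 0], [0, 0, -0.05]]
    - [1, [0, 0, 0], [0, 0, -0.04]]
    - [1, [0, 0, 0], [0, 0, 0]]

```text
time_s: 31.55
ee_pos: [0.6014, 0.2728, 0.1504]
eef_rot: [-3.14, 0.002, 0.855]
force: [2.3, 4.4, -14.5]
grip_width: 0.0209
grip_force: 50.0
```

Emit:
carry_out:
  commands:
    - [1, [0, 0, 0], [0, 0, -0.03]]
    - [1, [0, 0, 0], [0, 0, 0]]
    - [1, [0, 0, -2], [0, 0, 0]]
    - [1, [0, 0, 0], [0, 0, 0]]

```text
time_s: 32.05
ee_pos: [0.6018, 0.2729, 0.155]
eef_rot: [-3.141, -0.0, 0.885]
force: [-3.0, 3.9, -3.8]
grip_width: 0.0212
grip_force: 50.0
```

Emit:
carry_out:
  commands:
    - [1, [0, 0, -10], [0, 0, 0]]
    - [1, [0, 0, -20], [0, 0, 0]]
    - [1, [0, 0, -18], [0, 0, 0]]
    - [1, [-33, 22.5, 0], [0, 0, 0]]
    - [1, [-33, 22.5, 0], [0, 0, 0]]
    - [1, [-34, 22.5, 0], [0, 0, 0]]
    - [1, [0, 0, 0], [0, 0, 0.13]]
    - [1, [0, 0, 0], [0, 0, 0.13]]
    - [1, [0, 0, 0], [0, 0, 0.13]]
    - [1, [0, 0, 0], [0, 0, 0]]

```text
time_s: 33.3
ee_pos: [0.5911, 0.1522, 0.2035]
eef_rot: [3.141, -0.001, 0.495]
force: [0.6, -0.3, -2.8]
grip_width: 0.0212
grip_force: 50.0
```

Run:
```python
from h import *
st(); c=wrist(); net(["crank_boss","crank_knob","screw_top"])
u,v=project([[602,271,134]],c)[0].astype(int); print(u,v)
x=cv2.resize(c["img"][v-38:v+37,u-50:u+50],None,fx=8,fy=8,interpolation=cv2.INTER_CUBIC)
x[:300,500:]=cv2.resize(c["img"][60:440,130:510],(300,300)); cv2.imwrite("pics/w12.png",x)
```

```text
{'time_s': 33.3, 'qpos': [0.192, 0.436, 1.34, -0.0, 1.364, 1.268], 'ee_pos': [0.591, 0.152, 0.203], 'eef_rot': [3.141, -0.001, 0.495], 'force': [0.582, -0.309, -2.838], 'grip_width': 0.021}
crank_boss [(0.61, [590.8, 156.3, 216.3])]
crank_knob [(0.95, [618.4, 195.7, 197.7])]
screw_top [(0.57, [603.6, 273.9, 135.4])]
176 161
```

View pics/w12.png

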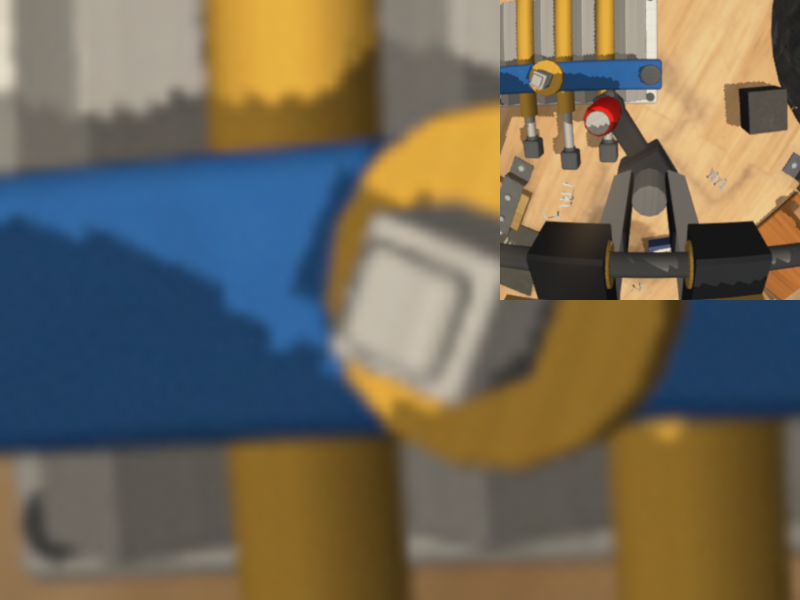

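I've now viewed 17 pictures, which is over the 14 allowed. I'll view no more and work from numbers only from here.

Run:
```python
from h import *
c=wrist()
for q,z in (([(375,212),(500,255),(455,402),(335,347)],130),([(382,250),(468,285),(438,375),(353,338)],134)):
    p=atz(np.array(q)/8+[126,123],z,c); e=np.roll(p,-1,0)-p
    print(p.mean(0),np.hypot(e[:,0],e[:,1]),[round(float(np.arctan2(v[1],v[0])%(np.pi/2)),3) for v in e])
for f in (0.2,.25,.3,.35,.4): print(f,[round(.785-f+k*np.pi/2,2) for k in (10,11)])
```

```text
[601.78784145 271.42619295 130.        ] [12.69999276 13.88700644 12.72857976 12.8130166 ] [0.134, 0.122, 0.049, 0.122]
[601.92528086 270.36257242 134.        ] [8.77859837 8.46769184 8.80823911 8.3140983 ] [0.084, 0.093, 0.067, 0.09]
0.2 [16.29, 17.86]
0.25 [16.24, 17.81]
0.3 [16.19, 17.76]
0.35 [16.14, 17.71]
0.4 [16.09, 17.66]
```

The screw's flats now read about 0.12 rad. With more than 2.8 handle turns that puts the screw at or past its 17.7 stop, so the tubes are clamped. Now I'll put the crank down on clear bench.

Emit:
carry_out:
  commands:
    - [1, [-29.7, 22.9, 0], [0, 0, 0]]
    - [1, [-29.7, 22.9, 0], [0, 0, 0]]
    - [1, [-29.7, 22.9, 0], [0, 0, 0]]
    - [1, [-29.7, 22.9, 0], [0, 0, 0]]
    - [1, [0, 0, 40], [0, 0, 0]]
    - [1, [0, 0, 40], [0, 0, 0]]
    - [1, [0, 0, 40], [0, 0, 0]]
    - [1, [0, 0, 30], [0, 0, 0]]
    - [1, [0, 0, 8], [0, 0, 0]]
    - [1, [0, 0, 0], [0, 0, 0]]

```text
time_s: 34.8
ee_pos: [0.5301, 0.0155, 0.045]
eef_rot: [3.141, -0.0, 0.495]
force: [0.6, 0.3, -2.0]
grip_width: 0.0209
grip_force: 50.0
```

Emit:
carry_out:
  commands:
    - [1, [0, 0, 4], [0, 0, 0]]
    - [1, [0, 0, 2], [0, 0, 0]]
    - [1, [0, 0, 0], [0, 0, 0]]

```text
time_s: 35.17
ee_pos: [0.5299, 0.0155, 0.0387]
eef_rot: [3.141, -0.0, 0.495]
force: [-0.3, 0.6, -2.5]
grip_width: 0.0212
grip_force: 50.0
```

Emit:
carry_out:
  commands:
    - [1, [0, 0, 1], [0, 0, 0]]
    - [1, [0, 0, 0.5], [0, 0, 0]]
    - [1, [0, 0, 0], [0, 0, 0]]

```text
time_s: 35.55
ee_pos: [0.5301, 0.0155, 0.038]
eef_rot: [3.141, -0.001, 0.495]
force: [-4.9, -0.3, 10.5]
grip_width: 0.0209
grip_force: 50.0
```

Emit:
carry_out:
  commands:
    - [0.5, [0, 0, 0], [0, 0, 0]]
    - [0.5, [0, 0, 0], [0, 0, 0]]
    - [0.5, [0, 0, 0], [0, 0, 0]]
    - [0.5, [0, 0, -40], [0, 0, 0]]
    - [0.5, [0, 0, -50], [0, 0, 0]]
    - [0.5, [0, 0, -50], [0, 0, 0]]
    - [0.6, [0, 0, -20], [0, 0, 0]]
    - [0.6, [-40, 0, 0], [0, 0, 0]]
    - [0.6, [-40, 0, 0], [0, 0, 0]]
    - [0.6, [0, 0, 0], [0, 0, 0]]

```text
time_s: 36.8
ee_pos: [0.4582, -0.0232, 0.1973]
eef_rot: [3.141, -0.0, 0.493]
force: [-0.1, -0.3, -1.0]
grip_width: 0.0379
grip_force: 0.0
```

Run:
```python
from h import *
st(); c=wrist(); net(["crank_boss","crank_knob","crank","emery_pack","ring_box"])
for n in("top","side"):
    print(n); ctrl.camera(n); net(["crank_boss","crank_knob","tube1_mouth","tube2_mouth","tube3_mouth","mandrel1_mid","rack_mid","jig","emery_pack","ring_box"],n)
# mandrel heads: dark outlines
for t in ["mandrel1","mandrel2","mandrel3"]:
    for n in("side","top"):
        r=ctrl.outline_of(t,n)
        print(t,n,[(round(d["score"],2),d["region"].sum(),np.argwhere(d["region"]).mean(0).round()[::-1].tolist()) for d in r[:4]])
```

```text
{'time_s': 36.8, 'qpos': [-0.13, 0.102, 1.778, -0.0, 1.261, 0.947], 'ee_pos': [0.458, -0.023, 0.197], 'eef_rot': [3.141, -0.0, 0.493], 'force': [-0.14, -0.298, -0.982], 'grip_width': 0.038}
crank_boss [(0.81, [485.4, 28.1, 50.4]), (0.71, [581.3, 208.5, 40.6])]
crank_knob [(0.82, [529.8, 55.2, 33.9])]
crank [(0.71, [479.7, 24.7, -2.2])]
emery_pack [(0.81, [423.7, 16.4, 1.1])]
ring_box [(0.85, [678.8, 31.2, -0.5]), (0.53, [581.5, 204.8, 40.3])]
top
crank_boss [(0.73, [483.9, 28.4, 45.8])]
crank_knob [(0.52, [529.1, 56.0, 31.3])]
tube1_mouth [(0.68, [535.5, 288.0, 41.2])]
tube2_mouth [(0.91, [560.9, 249.7, 39.9]), (0.74, [601.4, 273.7, -0.5])]
tube3_mouth [(0.79, [575.4, 203.7, 42.2])]
mandrel1_mid [(0.44, [531.7, 55.1, 28.4]), (0.21, [559.6, 249.5, 41.7])]
rack_mid [(0.65, [489.2, -178.0, 42.1])]
jig [(0.65, [600.4, 269.8, -0.6])]
emery_pack []
ring_box [(0.87, [676.2, 24.6, -1.7])]
side
crank_boss [(0.95, [486.0, 26.6, 48.1])]
crank_knob []
tube1_mouth [(0.66, [533.4, 289.5, 39.7]), (0.3, [578.2, 200.2, 37.3])]
tube2_mouth [(0.9, [558.6, 250.9, 39.4]), (0.4, [504.5, -124.9, 35.3])]
tu
[... 419 characters left out ...]
[218.0, 218.0]), (0.64, np.int64(326), [232.0, 197.0]), (0.54, np.int64(361), [192.0, 217.0])]
mandrel2 side [(0.94, np.int64(691), [285.0, 368.0]), (0.79, np.int64(755), [261.0, 350.0]), (0.76, np.int64(805), [281.0, 403.0]), (0.42, np.int64(1070), [248.0, 267.0])]
mandrel2 top [(0.77, np.int64(339), [218.0, 218.0]), (0.64, np.int64(326), [232.0, 197.0]), (0.54, np.int64(361), [192.0, 217.0])]
mandrel3 side [(0.94, np.int64(691), [285.0, 368.0]), (0.79, np.int64(755), [261.0, 350.0]), (0.76, np.int64(805), [281.0, 403.0]), (0.42, np.int64(1070), [248.0, 267.0])]
mandrel3 top [(0.77, np.int64(339), [218.0, 218.0]), (0.64, np.int64(326), [232.0, 197.0]), (0.54, np.int64(361), [192.0, 217.0])]
```

The crank stands upright and has shifted to (485,28), presumably the announced knock. It is clear of everything. Next I'll find the mandrel axes.

```bash
cat > m.py <<'E'
from h import *
def axes(n,c):
    for d in ctrl.outline_of("mandrel1",n)[:4]:
        uv=np.argwhere(d["region"])[:,::-1]; p=atz(uv,41,c)[:,:2]
        if p[:,1].min()<100: continue
        l=cv2.fitLine(p.astype(np.float32),cv2.DIST_HUBER,0,.1,.1).ravel(); v=l[:2]*np.sign(l[0]); o=l[2:]
        t=(p-o)@v; s=np.array([601,271.5]); J=np.array([[np.cos(.49),np.sin(.49)],[-np.sin(.49),np.cos(.49)]])
        # line's lateral offset in jig frame at jig x=-90
        oj=J@(o-s); vj=J@v; lat=oj[1]+vj[1]/vj[0]*(-90-oj[0])
        jx=((p-s)@J.T)[:,0]
        print(n,round(d["score"],2),"yaw",round(float(np.arctan2(v[1],v[0])),3),"lat@-90",round(lat,1),"jx range",np.percentile(jx,[.5,99.5]).round(1))
if __name__=="__main__":
    for n in("top","side","wrist"):
        c=ctrl.camera(n); c["fish"]=n=="wrist"; axes(n,c)
E
python3 m.py
```

```text
top 0.64 yaw 0.498 lat@-90 -50.9 jx range [-107.4  169.8]
top 0.6 yaw 0.495 lat@-90 49.4 jx range [-105.8  173.1]
top 0.55 yaw 0.498 lat@-90 -1.3 jx range [-118.7  157. ]
top 0.41 yaw -1.049 lat@-90 3458.6 jx range [-47.7  93.6]
side 0.69 yaw 0.499 lat@-90 50.1 jx range [-107.1  174.6]
side 0.61 yaw 0.499 lat@-90 -50.1 jx range [-108.9  171.5]
side 0.58 yaw 0.499 lat@-90 -0.3 jx range [-120.9  159.7]
wrist 0.71 yaw 0.502 lat@-90 -1.9 jx range [-120.6  -43.6]
wrist 0.62 yaw 0.552 lat@-90 46.8 jx range [-105.8  -48.2]
wrist 0.22 yaw -1.177 lat@-90 -476.3 jx range [-56.2 -12.2]
```

Emit:
carry_out:
  commands:
    - [0.61, [33.7, -28.3, 0], [0, 0, -0.005]]
    - [0.61, [33.7, -28.3, 0], [0, 0, 0]]
    - [0.61, [33.7, -28.3, 0], [0, 0, 0]]
    - [0.61, [33.7, -28.3, 0], [0, 0, 0]]
    - [0.61, [33.8, -28.3, 0], [0, 0, 0]]
    - [0.61, [0, 0, 0], [0, 0, 0]]
    - [0.61, [0, 0, 40], [0, 0, 0]]
    - [0.61, [0, 0, 40], [0, 0, 0]]
    - [0.61, [0, 0, 0], [0, 0, 0]]
  squeeze: 45

```text
time_s: 39.92
ee_pos: [0.5383, 0.1814, 0.1148]
eef_rot: [-3.141, 0.005, 0.499]
force: [0.1, -0.2, -0.2]
grip_width: 0.0365
grip_force: 0.0
```

```bash
cat >> h.py <<'E'
U=np.array([.8783,.4781]);V=np.array([-.4781,.8783])
def jig(x,y,z): p=np.array([601,271.5])+x*U+y*V; go(p[0],p[1],z,.4985)
E
python3 - <<'E'
from h import *
import m
c=wrist(); m.axes("wrist",c); jig(-97,-49.7,21)
c=ctrl.camera("side")
for i in range(4):
    r=ctrl.place_of("rack_mid","side"); n=ctrl.place_of("notch1","side"); print([np.round(np.array(d["at"])*1000,1).tolist() for d in r[:1]+n[:3]]); c=ctrl.camera("side" )
# rack outline top: min area rect at board height
for n,z in(("top",10),("side",10)):
    c=ctrl.camera(n); 
    for d in ctrl.outline_of("rack_mid",n)[:1]:
        p=atz(np.argwhere(d["region"])[:,::-1],z,c)[:,:2].astype(np.float32); print(n,d["score"],cv2.minAreaRect(p))
E
```

```text
wrist 0.8 yaw 0.49 lat@-90 48.6 jx range [-106.9  -51.7]
wrist 0.75 yaw 0.482 lat@-90 -1.2 jx range [-121.8  -47. ]
wrist 0.67 yaw 0.505 lat@-90 -50.9 jx range [-109.8  -48.4]
wrist 0.32 yaw 0.5 lat@-90 -51.4 jx range [-47.7  78.8]
at [540.2 182.1 118.4] [ 3.141e+00 -1.000e-03  4.990e-01] shift [-0.9  0.3 97.4] turn z 0.001
[[529.0, 60.9, 38.4], [477.2, -225.4, 40.3]]
[[479.7, -223.2, 38.4], [536.2, 287.9, 37.3]]
[[474.9, -224.2, 39.6]]
[[527.0, 56.9, 35.1], [481.6, -222.5, 39.6]]
top 0.59 ((489.7979431152344, -177.23983764648438), (204.7969512939453, 181.96022033691406), 73.41749572753906)
side 0.7 ((452.0049743652344, -148.78097534179688), (294.73516845703125, 152.33377075195312), 42.32439041137695)
```

Emit:
carry_out:
  commands:
    - [0.61, [-1, 0, 35], [0, 0, 0]]
    - [0.61, [0, 0, 35], [0, 0, 0]]
    - [0.61, [0, 0, 27], [0, 0, 0]]
    - [0.61, [0, 0, 0], [0, 0, 0]]
    - [1, [0, 0, 0], [0, 0, 0]]
    - [1, [0, 0, 0], [0, 0, 0]]
    - [1, [0, 0, 0], [0, 0, 0]]
    - [1, [0, 0, 0], [0, 0, 0]]

```text
time_s: 41.88
ee_pos: [0.5396, 0.182, 0.021]
eef_rot: [3.141, -0.002, 0.5]
force: [0.9, -3.0, 6.4]
grip_width: 0.0215
grip_force: 45.0
```

Emit:
carry_out:
  commands:
    - [1, [-10, 0, 0], [0, 0, 0]]
    - [1, [-15, 0, 0], [0, 0, 0]]
    - [1, [0, 0, 0], [0, 0, 0]]

```text
time_s: 42.25
ee_pos: [0.5162, 0.1694, 0.0204]
eef_rot: [3.141, 0.001, 0.499]
force: [-5.7, -6.2, 6.3]
grip_width: 0.0212
grip_force: 45.0
```

Emit:
carry_out:
  commands:
    - [1, [-24, 0, 0], [0, 0, 0]]
    - [1, [-24, 0, 0], [0, 0, 0]]
    - [1, [-24, 0, 0], [0, 0, 0]]
    - [1, [-23, 0, 0], [0, 0, 0]]
    - [1, [0, 0, 0], [0, 0, 0]]
    - [1, [0, 0, 0], [0, 0, 0]]

```text
time_s: 43.0
ee_pos: [0.434, 0.1247, 0.02]
eef_rot: [-3.141, 0.0, 0.5]
force: [-1.7, -1.9, 0.3]
grip_width: 0.0217
grip_force: 45.0
```

Run:
```python
from h import *
import m
for n in("top","side"):
    c=ctrl.camera(n); m.axes(n,c)
st(); jig(-88,-50,20)
```

```text
top 0.84 yaw 0.499 lat@-90 48.5 jx range [-105.9  173.1]
top 0.66 yaw 0.498 lat@-90 -0.9 jx range [-118.2  157.4]
top 0.66 yaw 0.497 lat@-90 -50.7 jx range [-167.5  -48.8]
side 0.95 yaw 0.514 lat@-90 -48.8 jx range [-224.2  -50.5]
side 0.92 yaw 0.497 lat@-90 50.4 jx range [-105.7  174.6]
side 0.56 yaw 0.5 lat@-90 -0.0 jx range [-120.2  160.9]
{'time_s': 43.2, 'qpos': [0.199, 0.348, 1.955, 0.0, 0.839, 1.269], 'ee_pos': [0.434, 0.125, 0.02], 'eef_rot': [3.142, -0.0, 0.5], 'force': [-1.036, -0.952, 0.011], 'grip_width': 0.021}
at [434.  124.7  19.9] [ 3.142 -0.     0.5  ] shift [ 1.289e+02  1.100e+00 -1.000e-01] turn z 0.001
```

Emit:
carry_out:
  commands:
    - [0.61, [0, 0, 0], [0, 0, 0]]
    - [0.61, [0, 0, 0], [0, 0, 0]]
    - [0.61, [0, 0, 0], [0, 0, 0]]
    - [0.61, [32, 0, 0], [0, 0, 0]]
    - [0.61, [33, 0.5, 0], [0, 0, 0]]
    - [0.61, [33, 0.5, 0], [0, 0, 0]]
    - [0.61, [31, 0, 0.5], [0, 0, 0]]
    - [0.61, [0, 0, 0], [0, 0, 0]]

```text
time_s: 44.2
ee_pos: [0.5481, 0.186, 0.0191]
eef_rot: [3.141, -0.0, 0.5]
force: [-0.1, -0.2, -0.1]
grip_width: 0.0366
grip_force: 0.0
```

Emit:
carry_out:
  commands:
    - [1, [0, 0, 0], [0, 0, 0]]
    - [1, [0, 0, 0], [0, 0, 0]]
    - [1, [0, 0, 0], [0, 0, 0]]
    - [1, [0, 0, 0], [0, 0, 0]]
    - [1, [0, 0, 0], [0, 0, 0]]

```text
time_s: 44.82
ee_pos: [0.5469, 0.1853, 0.0195]
eef_rot: [-3.141, 0.001, 0.5]
force: [-4.3, -0.3, 1.3]
grip_width: 0.0107
grip_force: 45.0
```

```bash
cat >> m.py <<'E'
def head(jy,n="side"):
    "front of the dark head of a drawn mandrel, jig x, from outlines"
    c=ctrl.camera(n); axes(n,c)
E
python3 m.py; python3 -c "
from h import *
st()"
```

```text
top 0.69 yaw 0.488 lat@-90 0.9 jx range [110.1 159.9]
top 0.46 yaw 0.489 lat@-90 50.7 jx range [104.3 172.3]
side 0.71 yaw 0.5 lat@-90 49.3 jx range [-105.3  174.4]
side 0.65 yaw 0.5 lat@-90 0.1 jx range [-119.6  160.9]
side 0.65 yaw 0.466 lat@-90 -48.1 jx range [-226.   -51.2]
wrist 0.93 yaw 0.499 lat@-90 -51.1 jx range [-184.8  -50.5]
wrist 0.86 yaw 0.412 lat@-90 49.1 jx range [-109.   -52.4]
wrist 0.55 yaw 0.468 lat@-90 -1.3 jx range [-112.4  -48.1]
{'time_s': 45.125, 'qpos': [0.263, 0.575, 1.597, -0.0, 0.97, 1.334], 'ee_pos': [0.547, 0.185, 0.019], 'eef_rot': [-3.141, 0.001, 0.5], 'force': [-5.584, -0.646, 2.023], 'grip_width': 0.011}
```

Emit:
carry_out:
  commands:
    - [1, [-10, 0, 0], [0, 0, 0]]
    - [1, [-20, 0, 0], [0, 0, 0]]
    - [1, [-20, 0, 0], [0, 0, 0]]
    - [1, [-20, 0, 0], [0, 0, 0]]
    - [1, [-20, 0, 0], [0, 0, 0]]
    - [1, [-20, 0, 0], [0, 0, 0]]
    - [1, [-15, 0, 0], [0, 0, 0]]
    - [1, [0, 0, 0], [0, 0, 0]]

```text
time_s: 46.12
ee_pos: [0.4368, 0.1251, 0.0194]
eef_rot: [3.142, 0.0, 0.499]
force: [0.7, -0.2, -3.6]
grip_width: 0.0107
grip_force: 45.0
```

Run:
```python
from h import *
import m
for n in("top","side"):
    c=ctrl.camera(n); m.axes(n,c)
st()
```

```text
top 0.76 yaw 0.498 lat@-90 48.6 jx range [-107.4  171.4]
top 0.72 yaw 0.497 lat@-90 -0.9 jx range [-118.6  156.9]
side 0.58 yaw 0.497 lat@-90 0.2 jx range [-121.   159.7]
{'time_s': 46.325, 'qpos': [0.199, 0.356, 1.945, 0.0, 0.841, 1.27], 'ee_pos': [0.438, 0.126, 0.019], 'eef_rot': [3.141, -0.001, 0.5], 'force': [0.687, 0.312, -2.462], 'grip_width': 0.011}
```

Emit:
carry_out:
  commands:
    - [1, [0, 0, -10], [0, 0, 0]]
    - [1, [0, 0, -25], [0, 0, 0]]
    - [1, [0, 0, -35], [0, 0, 0]]
    - [1, [0, 0, -35], [0, 0, 0]]
    - [1, [-16.8, 40.8, 0], [0, 0, 0]]
    - [1, [-16.8, 40.8, 0], [0, 0, 0]]
    - [1, [-16.8, 40.8, 0], [0, 0, 0]]
    - [1, [-16.8, 40.8, 0], [0, 0, 0]]
    - [1, [-16.8, 40.8, 0], [0, 0, 0]]
    - [1, [-16.8, 40.8, 0], [0, 0, 0]]

```text
time_s: 47.58
ee_pos: [0.4666, -0.1392, 0.1252]
eef_rot: [3.141, -0.001, 0.5]
force: [0.9, 0.6, -3.3]
grip_width: 0.0106
grip_force: 45.0
```

Emit:
carry_out:
  commands:
    - [1, [-16.8, 40.8, 0], [0, 0, 0]]
    - [1, [-16.8, 40.8, 0], [0, 0, 0]]
    - [1, [0, 0, 0], [0, 0, 0.158]]
    - [1, [0, 0, 0], [0, 0, 0.158]]
    - [1, [0, 0, 0], [0, 0, 0.158]]
    - [1, [0, 0, 0], [0, 0, 0.158]]
    - [1, [0, 0, 0], [0, 0, 0.158]]
    - [1, [0, 0, 0], [0, 0, 0]]
    - [1, [0, 0, 0], [0, 0, 0]]

```text
time_s: 48.7
ee_pos: [0.4761, -0.2254, 0.1247]
eef_rot: [3.142, -0.0, -0.287]
force: [-0.2, 1.1, -2.4]
grip_width: 0.0108
grip_force: 45.0
```

```bash
cat >> h.py <<'E'
RC=np.array([489.8,-177.2]);RX=np.array([.9584,-.2855]);RY=np.array([.2855,.9584])
def rack(x,y,z): p=RC+x*RX+y*RY; go(p[0],p[1],z,-.2895)
def mlen(n,c,z,near):
    "mandrel outlines near a point, in rack frame: extents along x, lateral, at height z"
    for d in ctrl.outline_of("mandrel1",n)[:4]:
        p=atz(np.argwhere(d["region"])[:,::-1],z,c)[:,:2]-RC; q=np.c_[p@RX,p@RY]
        if abs(q[:,1]).max()>160: continue
        l=cv2.fitLine(q.astype(np.float32),cv2.DIST_HUBER,0,.1,.1).ravel()
        print(n,round(d["score"],2),"rx",np.percentile(q[:,0],[.5,99.5]).round(1),"ry",np.median(q[:,1]).round(1),"slope",(l[1]/l[0]).round(3))
E
python3 - <<'E'
from h import *
rack(0,-50,20); st()
for n in("top","side"): c=ctrl.camera(n); mlen(n,c,144,0)
E
```

```text
at [ 476.1 -225.4  124.7] [ 3.142 -0.    -0.287] shift [-6.000e-01 -1.000e-01  1.047e+02] turn z 0.003
{'time_s': 48.7, 'qpos': [-0.512, 0.33, 1.679, -0.0, 1.132, 1.346], 'ee_pos': [0.476, -0.225, 0.125], 'eef_rot': [3.142, -0.0, -0.287], 'force': [-0.22, 1.134, -2.374], 'grip_width': 0.011}
top 0.65 rx [-137.1  139.4] ry -47.8 slope -0.035
side 0.89 rx [-138.4  143.3] ry -43.5 slope -0.122
```

Emit:
carry_out:
  commands:
    - [1, [-0.6, 0, 30], [0, 0, 0]]
    - [1, [0, 0, 30], [0, 0, 0]]
    - [1, [0, 0, 20], [0, 0, 0]]
    - [1, [0, 0, 12], [0, 0, 0]]
    - [1, [0, 0, 8], [0, 0, 0]]
    - [1, [0, 0, 3], [0, 0, 0]]
    - [1, [0, 0, 0], [0, 0, 0]]

```text
time_s: 49.78
ee_pos: [0.4759, -0.2255, 0.0235]
eef_rot: [3.141, -0.001, -0.29]
force: [-8.2, 4.6, 19.1]
grip_width: 0.011
grip_force: 45.0
```

Emit:
carry_out:
  commands:
    - [0.61, [0, 0, 0], [0, 0, 0]]
    - [0.61, [0, 0, 0], [0, 0, 0]]
    - [0.61, [0, 0, 0], [0, 0, 0]]
    - [0.61, [0, 0, -30], [0, 0, 0]]
    - [0.61, [0, 0, -40], [0, 0, 0]]
    - [0.61, [0, 0, -32], [0, 0, 0]]
    - [0.61, [0, 0, 0], [0, 0, 0]]

```text
time_s: 50.65
ee_pos: [0.4764, -0.2258, 0.1256]
eef_rot: [3.141, -0.004, -0.29]
force: [0.0, 0.1, -1.1]
grip_width: 0.0368
grip_force: 0.0
```

Run:
```python
from h import *
import m
c=wrist(); mlen("wrist",c,42,0)
for n in("top","side"): c=ctrl.camera(n); mlen(n,c,42,0); m.axes(n,c); net(["mandrel1_mid"],n)
p=np.array([601,271.5])-110*U; go(p[0],p[1],125,.4985)
```

```text
wrist 0.61 rx [-121.5  139.3] ry -50.0 slope 0.001
top 0.57 rx [-139.3  136.6] ry -49.4 slope 0.003
top 0.66 yaw 0.497 lat@-90 49.1 jx range [-106.4  174.1]
top 0.57 yaw 0.496 lat@-90 -0.7 jx range [-119.9  158.6]
top 0.19 yaw -1.052 lat@-90 3753.2 jx range [-48.1  92.2]
mandrel1_mid []
side 0.57 rx [-138.7  140.7] ry -47.7 slope -0.001
side 0.76 yaw 0.499 lat@-90 49.7 jx range [-106.7  175.1]
side 0.76 yaw 0.499 lat@-90 0.0 jx range [-120.8  160.4]
mandrel1_mid [(0.75, [484.6, 28.0, 47.0])]
at [ 475.3 -225.2  123.1] [-3.141e+00  1.000e-03 -2.900e-01] shift [ -99.2 -433.9   -1.9] turn z -0.789
```

Emit:
carry_out:
  commands:
    - [0.61, [-9.9, -43.4, 0], [0, 0, 0]]
    - [0.61, [-9.9, -43.4, 0], [0, 0, 0]]
    - [0.61, [-9.9, -43.4, 0], [0, 0, 0]]
    - [0.61, [-9.9, -43.4, 0], [0, 0, 0]]
    - [0.61, [-9.9, -43.4, 0], [0, 0, 0]]
    - [0.61, [-9.9, -43.4, 0], [0, 0, 0]]
    - [0.61, [-9.9, -43.4, 0], [0, 0, 0]]
    - [0.61, [-9.9, -43.4, 0], [0, 0, 0]]
    - [0.61, [-9.9, -43.4, 0], [0, 0, 0]]
    - [0.61, [-9.9, -43.4, 0], [0, 0, 0]]

```text
time_s: 52.4
ee_pos: [0.5047, 0.2204, 0.1234]
eef_rot: [3.142, 0.0, -0.29]
force: [0.2, -0.0, 0.5]
grip_width: 0.0372
grip_force: 0.0
```

Emit:
carry_out:
  commands:
    - [0.61, [0, 0, 0], [0, 0, -0.158]]
    - [0.61, [0, 0, 0], [0, 0, -0.158]]
    - [0.61, [0, 0, 0], [0, 0, -0.158]]
    - [0.61, [0, 0, 0], [0, 0, -0.158]]
    - [0.61, [0, 0, 0], [0, 0, -0.158]]
    - [0.61, [0, 0, 0], [0, 0, 0]]
    - [0.61, [0, 0, 0], [0, 0, 0]]

```text
time_s: 53.28
ee_pos: [0.5047, 0.2189, 0.1234]
eef_rot: [-3.142, 0.0, 0.496]
force: [0.4, -0.1, -0.1]
grip_width: 0.0365
grip_force: 0.0
```

Run:
```python
from h import *
import m
jig(-109,0,21); m.axes("wrist",wrist())
```

```text
at [504.7 218.9 123.4] [-3.142  0.     0.496] shift [ 7.000e-01 -1.000e-01  1.024e+02] turn z -0.002
wrist 0.84 yaw 0.481 lat@-90 48.8 jx range [-106.1  -50.9]
wrist 0.73 yaw 0.504 lat@-90 -1.2 jx range [-121.5  -47. ]
wrist 0.59 yaw -0.508 lat@-90 155.3 jx range [-13.7  32.4]
```

Emit:
carry_out:
  commands:
    - [0.61, [0.7, 0, 35], [0, 0, 0]]
    - [0.61, [0, 0, 35], [0, 0, 0]]
    - [0.61, [0, 0, 32], [0, 0, 0]]
    - [0.61, [0, 0, 0], [0, 0, 0]]
    - [1, [0, 0, 0], [0, 0, 0]]
    - [1, [0, 0, 0], [0, 0, 0]]
    - [1, [0, 0, 0], [0, 0, 0]]
    - [1, [0, 0, 0], [0, 0, 0]]

```text
time_s: 54.38
ee_pos: [0.506, 0.2197, 0.0224]
eef_rot: [3.141, -0.002, 0.5]
force: [-0.9, 1.9, 5.1]
grip_width: 0.0218
grip_force: 45.0
```

Emit:
carry_out:
  commands:
    - [1, [-10, 0, 0], [0, 0, 0]]
    - [1, [-20, 0, 0], [0, 0, 0]]
    - [1, [-24, 0, 0], [0, 0, 0]]
    - [1, [-24, 0, 0], [0, 0, 0]]
    - [1, [-22, 0, 0], [0, 0, 0]]
    - [1, [-10, 0, 0], [0, 0, 0]]
    - [1, [0, 0, 0], [0, 0, 0]]
    - [1, [0, 0, 0], [0, 0, 0]]

```text
time_s: 55.38
ee_pos: [0.4088, 0.1666, 0.0213]
eef_rot: [-3.141, 0.001, 0.5]
force: [-3.4, -2.2, 2.1]
grip_width: 0.0222
grip_force: 45.0
```

Run:
```python
from h import *
import m
for n in("top","side"):
    c=ctrl.camera(n); m.axes(n,c)
st(); jig(-90.5,0,20)
```

```text
top 0.79 yaw 0.495 lat@-90 49.3 jx range [-106.3  174.1]
top 0.53 yaw 0.5 lat@-90 -1.3 jx range [-173.6  -46.5]
top 0.38 yaw 0.504 lat@-90 -1.6 jx range [-43.9 104.3]
side 0.85 yaw 0.519 lat@-90 0.7 jx range [-226.   -50.2]
side 0.59 yaw 0.5 lat@-90 49.8 jx range [-106.5  175.1]
{'time_s': 55.575, 'qpos': [0.304, 0.327, 1.981, -0.0, 0.834, 1.375], 'ee_pos': [0.409, 0.167, 0.021], 'eef_rot': [-3.142, 0.001, 0.5], 'force': [-2.605, -0.827, 1.533], 'grip_width': 0.022}
at [408.9 166.6  21.3] [-3.142e+00  1.000e-03  5.000e-01] shift [ 1.284e+02 -1.000e-01  1.300e+00] turn z 0.001
```

Emit:
carry_out:
  commands:
    - [0.61, [0, 0, 0], [0, 0, 0]]
    - [0.61, [0, 0, 0], [0, 0, 0]]
    - [0.61, [0, 0, 0], [0, 0, 0]]
    - [0.61, [32, 0, 0], [0, 0, 0]]
    - [0.61, [32, 0, 0.5], [0, 0, 0]]
    - [0.61, [32, 0, 0.5], [0, 0, 0]]
    - [0.61, [32, 0, 0.5], [0, 0, 0]]
    - [0.61, [0, 0, 0], [0, 0, 0]]

```text
time_s: 56.58
ee_pos: [0.5221, 0.2285, 0.0196]
eef_rot: [3.142, -0.0, 0.5]
force: [-0.0, -0.6, -0.0]
grip_width: 0.0369
grip_force: 0.0
```

Emit:
carry_out:
  commands:
    - [1, [0, 0, 0], [0, 0, 0]]
    - [1, [0, 0, 0], [0, 0, 0]]
    - [1, [0, 0, 0], [0, 0, 0]]
    - [1, [0, 0, 0], [0, 0, 0]]
    - [1, [0, 0, 0], [0, 0, 0]]

```text
time_s: 57.2
ee_pos: [0.5208, 0.2279, 0.02]
eef_rot: [-3.141, 0.001, 0.5]
force: [-4.8, 0.2, 2.3]
grip_width: 0.0106
grip_force: 45.0
```

Emit:
carry_out:
  commands:
    - [1, [-10, 0, 0], [0, 0, 0]]
    - [1, [-20, 0, 0], [0, 0, 0]]
    - [1, [-20, 0, 0], [0, 0, 0]]
    - [1, [-20, 0, 0], [0, 0, 0]]
    - [1, [-20, 0, 0], [0, 0, 0]]
    - [1, [-20, 0, 0], [0, 0, 0]]
    - [1, [-15, 0, 0], [0, 0, 0]]
    - [1, [0, 0, 0], [0, 0, 0]]

```text
time_s: 58.2
ee_pos: [0.4107, 0.1675, 0.0199]
eef_rot: [3.142, 0.0, 0.499]
force: [0.3, 0.1, -1.8]
grip_width: 0.011
grip_force: 45.0
```

Run:
```python
from h import *
st(); rack(0,0,125); p,_=pose(); print((p[:2]-[601,271.5])@U)
```

```text
{'time_s': 58.2, 'qpos': [0.305, 0.333, 1.976, -0.0, 0.833, 1.376], 'ee_pos': [0.411, 0.167, 0.02], 'eef_rot': [3.142, 0.0, 0.499], 'force': [0.309, 0.051, -1.774], 'grip_width': 0.011}
at [410.7 167.5  19.9] [3.142 0.    0.499] shift [ -95.6  340.5 -105.1] turn z 0.789
-216.89388320858166
```

Emit:
carry_out:
  commands:
    - [1, [0, 0, -10], [0, 0, 0]]
    - [1, [0, 0, -25], [0, 0, 0]]
    - [1, [0, 0, -35], [0, 0, 0]]
    - [1, [0, 0, -35], [0, 0, 0]]
    - [1, [-12, 42.6, 0], [0, 0, 0]]
    - [1, [-12, 42.6, 0], [0, 0, 0]]
    - [1, [-12, 42.6, 0], [0, 0, 0]]
    - [1, [-12, 42.6, 0], [0, 0, 0]]
    - [1, [-12, 42.6, 0], [0, 0, 0]]
    - [1, [-12, 42.6, 0], [0, 0, 0]]

```text
time_s: 59.45
ee_pos: [0.4714, -0.0924, 0.1257]
eef_rot: [3.141, -0.001, 0.5]
force: [0.9, 0.6, -1.9]
grip_width: 0.011
grip_force: 45.0
```

Emit:
carry_out:
  commands:
    - [1, [-12, 42.6, 0], [0, 0, 0]]
    - [1, [-12, 42.6, 0], [0, 0, 0]]
    - [1, [0, 0, 0], [0, 0, 0.158]]
    - [1, [0, 0, 0], [0, 0, 0.158]]
    - [1, [0, 0, 0], [0, 0, 0.158]]
    - [1, [0, 0, 0], [0, 0, 0.158]]
    - [1, [0, 0, 0], [0, 0, 0.158]]
    - [1, [0, 0, 0], [0, 0, 0]]
    - [1, [0, 0, 0], [0, 0, 0]]

```text
time_s: 60.58
ee_pos: [0.4907, -0.1772, 0.1252]
eef_rot: [3.142, -0.0, -0.287]
force: [-0.6, -0.4, -3.0]
grip_width: 0.0105
grip_force: 45.0
```

Run:
```python
from h import *
rack(0,0,23.5); st()
for n in("top","side"): c=ctrl.camera(n); mlen(n,c,144,0)
```

```text
at [ 490.7 -177.2  125.2] [ 3.142 -0.    -0.287] shift [ -0.8   0.3 101.7] turn z 0.003
{'time_s': 60.575, 'qpos': [-0.417, 0.319, 1.693, -0.0, 1.129, 1.441], 'ee_pos': [0.491, -0.177, 0.125], 'eef_rot': [3.142, -0.0, -0.287], 'force': [-0.609, -0.42, -2.978], 'grip_width': 0.01}
top 0.51 rx [-137.1  141.2] ry 2.6 slope -0.043
side 0.73 rx [-136.9  143.9] ry 6.7 slope -0.111
side 0.63 rx [-144.1   91. ] ry 97.1 slope -0.003
```

Emit:
carry_out:
  commands:
    - [1, [-2, 0, 30], [0, 0, 0]]
    - [1, [0, 0, 30], [0, 0, 0]]
    - [1, [0, 0, 20], [0, 0, 0]]
    - [1, [0, 0, 12], [0, 0, 0]]
    - [1, [0, 0, 7], [0, 0, 0]]
    - [1, [0, 0, 2], [0, 0, 0]]
    - [1, [0, 0, 0], [0, 0, 0]]

```text
time_s: 61.65
ee_pos: [0.4888, -0.1767, 0.0248]
eef_rot: [3.141, -0.001, -0.29]
force: [-2.3, 0.8, 3.7]
grip_width: 0.0106
grip_force: 45.0
```

Emit:
carry_out:
  commands:
    - [0.61, [0, 0, 0], [0, 0, 0]]
    - [0.61, [0, 0, 0], [0, 0, 0]]
    - [0.61, [0, 0, 0], [0, 0, 0]]
    - [0.61, [0, 0, -30], [0, 0, 0]]
    - [0.61, [0, 0, -40], [0, 0, 0]]
    - [0.61, [0, 0, -32], [0, 0, 0]]
    - [0.61, [0, 0, 0], [0, 0, 0]]

```text
time_s: 62.52
ee_pos: [0.4896, -0.177, 0.1281]
eef_rot: [3.141, -0.004, -0.29]
force: [-0.4, 0.3, 0.1]
grip_width: 0.0366
grip_force: 0.0
```

Run:
```python
from h import *
import m
c=wrist(); mlen("wrist",c,42,0)
for n in("top","side"): c=ctrl.camera(n); mlen(n,c,42,0); m.axes(n,c)
p=np.array([601,271.5])-96*U+50*V; go(p[0],p[1],125,.4985)
```

```text
wrist 0.94 rx [-118.1  139.7] ry -49.6 slope 0.004
wrist 0.57 rx [-124.2  139.4] ry 0.5 slope -0.0
top 0.85 rx [-139.3  137.6] ry 1.1 slope 0.002
top 0.43 rx [116.6 138.9] ry -49.2 slope -0.065
top 0.62 yaw 0.499 lat@-90 48.4 jx range [-105.9  173.3]
side 0.97 rx [-140.2  137.7] ry -47.9 slope -0.005
side 0.93 rx [-140.4  138.8] ry 2.1 slope -0.002
side 0.25 rx [-93.6  78.2] ry 66.8 slope 1.909
side 0.65 yaw 0.498 lat@-90 50.1 jx range [-105.6  174.6]
at [ 488.4 -176.4  125.3] [-3.141e+00  1.000e-03 -2.900e-01] shift [-1.234e+02 -4.286e+02  3.000e-01] turn z -0.789
```

Two are laid and centred, so the last is mandrel 1.

Emit:
carry_out:
  commands:
    - [0.61, [-12.3, -42.9, 0], [0, 0, 0]]
    - [0.61, [-12.3, -42.9, 0], [0, 0, 0]]
    - [0.61, [-12.3, -42.9, 0], [0, 0, 0]]
    - [0.61, [-12.3, -42.9, 0], [0, 0, 0]]
    - [0.61, [-12.3, -42.9, 0], [0, 0, 0]]
    - [0.61, [-12.3, -42.9, 0], [0, 0, 0]]
    - [0.61, [-12.3, -42.9, 0], [0, 0, 0]]
    - [0.61, [-12.3, -42.9, 0], [0, 0, 0]]
    - [0.61, [-12.3, -42.9, 0], [0, 0, 0]]
    - [0.61, [-12.3, -42.9, 0], [0, 0, 0]]

```text
time_s: 64.18
ee_pos: [0.4933, 0.2712, 0.1256]
eef_rot: [3.141, 0.0, -0.29]
force: [0.7, -0.8, 0.8]
grip_width: 0.0366
grip_force: 0.0
```

Emit:
carry_out:
  commands:
    - [0.61, [0, 0, 0], [0, 0, -0.158]]
    - [0.61, [0, 0, 0], [0, 0, -0.158]]
    - [0.61, [0, 0, 0], [0, 0, -0.158]]
    - [0.61, [0, 0, 0], [0, 0, -0.158]]
    - [0.61, [0, 0, 0], [0, 0, -0.158]]
    - [0.61, [0, 0, 0], [0, 0, 0]]
    - [0.61, [0, 0, 0], [0, 0, 0]]

```text
time_s: 65.05
ee_pos: [0.4934, 0.2697, 0.1258]
eef_rot: [-3.142, 0.0, 0.496]
force: [0.5, 0.1, 0.7]
grip_width: 0.0365
grip_force: 0.0
```

Run:
```python
from h import *
import m
jig(-96,50,21.5); m.axes("wrist",wrist())
```

```text
at [493.4 269.7 125.8] [-3.142  0.     0.496] shift [ -0.7  -0.2 104.3] turn z -0.002
wrist 0.97 yaw 0.5 lat@-90 49.1 jx range [-106.8  -51.3]
```

Emit:
carry_out:
  commands:
    - [0.61, [0, 0, 35], [0, 0, 0]]
    - [0.61, [0, 0, 35], [0, 0, 0]]
    - [0.61, [0, 0, 34], [0, 0, 0]]
    - [0.61, [0, 0, 0], [0, 0, 0]]
    - [1, [0, 0, 0], [0, 0, 0]]
    - [1, [0, 0, 0], [0, 0, 0]]
    - [1, [0, 0, 0], [0, 0, 0]]
    - [1, [0, 0, 0], [0, 0, 0]]

```text
time_s: 66.15
ee_pos: [0.4942, 0.2702, 0.0232]
eef_rot: [-3.142, -0.002, 0.5]
force: [-1.4, 2.4, 7.8]
grip_width: 0.0214
grip_force: 45.0
```

Emit:
carry_out:
  commands:
    - [1, [-10, 0, 0], [0, 0, 0]]
    - [1, [-20, 0, 0], [0, 0, 0]]
    - [1, [-24, 0, 0], [0, 0, 0]]
    - [1, [-24, 0, 0], [0, 0, 0]]
    - [1, [-24, 0, 0], [0, 0, 0]]
    - [1, [-22, 0, 0], [0, 0, 0]]
    - [1, [0, 0, 0], [0, 0, 0]]
    - [1, [0, 0, 0], [0, 0, 0]]

```text
time_s: 67.15
ee_pos: [0.3852, 0.2105, 0.0222]
eef_rot: [3.142, -0.0, 0.5]
force: [-3.8, -0.6, 1.2]
grip_width: 0.0217
grip_force: 45.0
```

Run:
```python
from h import *
import m
for n in("top","side"):
    c=ctrl.camera(n); m.axes(n,c)
st(); jig(-90.5,50,20); p,_=pose(); print((p[:2]-[601,271.5])@U)
```

```text
top 0.67 yaw 0.503 lat@-90 48.5 jx range [-167.5  -50.3]
side 0.91 yaw 0.514 lat@-90 50.2 jx range [-229.   -51.4]
{'time_s': 67.35, 'qpos': [0.417, 0.32, 1.988, -0.0, 0.833, 1.488], 'ee_pos': [0.385, 0.211, 0.022], 'eef_rot': [3.142, -0.0, 0.5], 'force': [-2.773, -0.296, 1.669], 'grip_width': 0.022}
at [385.2 210.5  22. ] [ 3.142 -0.     0.5  ] shift [128.2  -0.2   2. ] turn z 0.001
-218.71711670677843
```

Emit:
carry_out:
  commands:
    - [0.61, [0, 0, 0], [0, 0, 0]]
    - [0.61, [0, 0, 0], [0, 0, 0]]
    - [0.61, [0, 0, 0], [0, 0, 0]]
    - [0.61, [32, 0, 0.5], [0, 0, 0]]
    - [0.61, [32, 0, 0.5], [0, 0, 0]]
    - [0.61, [32, 0, 0.5], [0, 0, 0]]
    - [0.61, [32, 0, 0.5], [0, 0, 0]]
    - [0.61, [0, 0, 0], [0, 0, 0]]

```text
time_s: 68.35
ee_pos: [0.498, 0.2722, 0.0196]
eef_rot: [3.142, -0.0, 0.5]
force: [-0.3, -1.1, 0.5]
grip_width: 0.0368
grip_force: 0.0
```

Emit:
carry_out:
  commands:
    - [1, [0, 0, 0], [0, 0, 0]]
    - [1, [0, 0, 0], [0, 0, 0]]
    - [1, [0, 0, 0], [0, 0, 0]]
    - [1, [0, 0, 0], [0, 0, 0]]
    - [1, [0, 0, 0], [0, 0, 0]]

```text
time_s: 68.97
ee_pos: [0.4966, 0.2716, 0.02]
eef_rot: [-3.141, 0.001, 0.5]
force: [-4.7, 1.4, 2.5]
grip_width: 0.0107
grip_force: 45.0
```

Emit:
carry_out:
  commands:
    - [1, [-10, 0, 0], [0, 0, 0]]
    - [1, [-20, 0, 0], [0, 0, 0]]
    - [1, [-20, 0, 0], [0, 0, 0]]
    - [1, [-20, 0, 0], [0, 0, 0]]
    - [1, [-20, 0, 0], [0, 0, 0]]
    - [1, [-20, 0, 0], [0, 0, 0]]
    - [1, [-15, 0, 0], [0, 0, 0]]
    - [1, [0, 0, 0], [0, 0, 0]]

```text
time_s: 69.97
ee_pos: [0.3865, 0.2112, 0.0199]
eef_rot: [3.141, 0.0, 0.5]
force: [0.9, 0.2, -3.0]
grip_width: 0.0108
grip_force: 45.0
```

Run:
```python
from h import *
st(); rack(-1,50,125); p,_=pose(); print((p[:2]-[601,271.5])@U)
```

```text
{'time_s': 69.975, 'qpos': [0.417, 0.328, 1.984, -0.0, 0.83, 1.488], 'ee_pos': [0.386, 0.211, 0.02], 'eef_rot': [3.141, 0.0, 0.5], 'force': [0.856, 0.237, -3.015], 'grip_width': 0.011}
at [386.5 211.2  19.9] [3.141 0.    0.5  ] shift [ -60.6  354.4 -105.1] turn z 0.789
-217.24798227094988
```

Emit:
carry_out:
  commands:
    - [1, [0, 0, -10], [0, 0, 0]]
    - [1, [0, 0, -25], [0, 0, 0]]
    - [1, [0, 0, -35], [0, 0, 0]]
    - [1, [0, 0, -35], [0, 0, 0]]
    - [1, [-7.6, 44.3, 0], [0, 0, 0]]
    - [1, [-7.6, 44.3, 0], [0, 0, 0]]
    - [1, [-7.6, 44.3, 0], [0, 0, 0]]
    - [1, [-7.6, 44.3, 0], [0, 0, 0]]
    - [1, [-7.6, 44.3, 0], [0, 0, 0]]
    - [1, [-7.6, 44.3, 0], [0, 0, 0]]

```text
time_s: 71.22
ee_pos: [0.4755, -0.045, 0.1257]
eef_rot: [3.141, -0.001, 0.5]
force: [0.4, 1.0, -2.0]
grip_width: 0.0107
grip_force: 45.0
```

Emit:
carry_out:
  commands:
    - [1, [-7.6, 44.3, 0], [0, 0, 0]]
    - [1, [-7.6, 44.3, 0], [0, 0, 0]]
    - [1, [0, 0, 0], [0, 0, 0.158]]
    - [1, [0, 0, 0], [0, 0, 0.158]]
    - [1, [0, 0, 0], [0, 0, 0.158]]
    - [1, [0, 0, 0], [0, 0, 0.158]]
    - [1, [0, 0, 0], [0, 0, 0.158]]
    - [1, [0, 0, 0], [0, 0, 0]]
    - [1, [0, 0, 0], [0, 0, 0]]

```text
time_s: 72.35
ee_pos: [0.5039, -0.1285, 0.1252]
eef_rot: [3.142, -0.0, -0.287]
force: [-0.2, -0.1, -1.8]
grip_width: 0.0105
grip_force: 45.0
```

Run:
```python
from h import *
rack(-1,50,24); st()
for n in("top","side"): c=ctrl.camera(n); mlen(n,c,144,0)
```

```text
at [ 503.9 -128.5  125.2] [ 3.142 -0.    -0.287] shift [ -0.7   0.7 101.2] turn z 0.003
{'time_s': 72.35, 'qpos': [-0.32, 0.316, 1.697, -0.0, 1.128, 1.537], 'ee_pos': [0.504, -0.129, 0.125], 'eef_rot': [3.142, -0.0, -0.287], 'force': [-0.245, -0.073, -1.762], 'grip_width': 0.011}
top 0.48 rx [-130.1  144. ] ry 50.6 slope -0.05
side 0.95 rx [-135.6  145.2] ry 57.2 slope -0.111
side 0.79 rx [-144.1   89.1] ry 140.0 slope 0.001
side 0.61 rx [-143.2   90. ] ry 97.4 slope -0.014
```

Emit:
carry_out:
  commands:
    - [1, [-3, 0.5, 30], [0, 0, 0]]
    - [1, [0, 0, 30], [0, 0, 0]]
    - [1, [0, 0, 20], [0, 0, 0]]
    - [1, [0, 0, 12], [0, 0, 0]]
    - [1, [0, 0, 7], [0, 0, 0]]
    - [1, [0, 0, 2], [0, 0, 0]]
    - [1, [0, 0, 0], [0, 0, 0]]

```text
time_s: 73.42
ee_pos: [0.501, -0.1282, 0.0246]
eef_rot: [3.142, -0.001, -0.29]
force: [-1.2, -0.6, 1.8]
grip_width: 0.0109
grip_force: 45.0
```

Emit:
carry_out:
  commands:
    - [0.61, [0, 0, 0], [0, 0, 0]]
    - [0.61, [0, 0, 0], [0, 0, 0]]
    - [0.61, [0, 0, 0], [0, 0, 0]]
    - [0.61, [0, 0, -30], [0, 0, 0]]
    - [0.61, [0, 0, -40], [0, 0, 0]]
    - [0.61, [0, 0, -50], [0, 0, 0]]
    - [0.61, [0, 0, -40], [0, 0, 0]]
    - [0.61, [0, 0, 0], [0, 0, 0]]

```text
time_s: 74.42
ee_pos: [0.5019, -0.1284, 0.1868]
eef_rot: [3.141, -0.005, -0.29]
force: [-0.2, 1.4, -0.0]
grip_width: 0.0364
grip_force: 0.0
```

Run:
```python
from h import *
c=wrist(); mlen("wrist",c,42,0); net(["crank","crank_boss","screw_top","emery_pack","ring_box"])
for n in("top","side"): c=ctrl.camera(n); mlen(n,c,42,0); net(["tube1_mouth","tube2_mouth","tube3_mouth","crank_boss","crank_knob","crank","emery_pack","ring_box"],n)
st()
```

```text
wrist 0.9 rx [-143.4  138.1] ry 50.5 slope 0.004
wrist 0.73 rx [-141.   139.2] ry 1.1 slope -0.008
wrist 0.73 rx [-125.1  138.6] ry -49.2 slope -0.004
crank [(0.93, [478.7, 26.9, 0.0]), (0.63, [474.6, -227.8, 40.5])]
crank_boss [(0.91, [482.4, 26.7, 52.4]), (0.74, [501.0, -134.5, 40.6])]
screw_top [(0.54, [423.7, 15.3, 1.3]), (0.53, [473.7, -227.6, 40.3])]
emery_pack [(0.92, [423.9, 16.1, -0.3])]
ring_box [(0.68, [681.5, 27.8, -0.2]), (0.33, [532.9, 292.2, 39.8])]
top 0.75 rx [-140.   137.4] ry 50.9 slope 0.003
top 0.51 rx [126.2 136.3] ry 1.7 slope 0.1
tube1_mouth [(0.58, [533.6, 286.6, 42.9])]
tube2_mouth [(0.93, [559.4, 250.9, 40.3])]
tube3_mouth [(0.89, [578.9, 202.8, 40.4]), (0.46, [598.5, 272.5, 135.9])]
crank_boss [(0.89, [484.0, 24.7, 45.1]), (0.75, [504.0, -127.4, 39.2])]
crank_knob [(0.56, [530.1, 58.5, 31.1])]
crank [(0.73, [479.4, 25.0, -0.9])]
emery_pack [(0.92, [421.6, 20.5, -0.3])]
ring_box [(0.92, [676.1, 25.7, -1.5]), (0.44, [473.0, -226.0, 41.3])]
side 0.78 rx [-139.8  138.8] ry -47.5 slope 0.0
side 0.72 rx [-137.2  135.5] ry 2.8 slope -0.001
side 0.61 rx [-139.2  136. ] ry 52.2 slope 0.008
tube1_mouth [(0.73, [533.4, 291.2, 38.9]), (0.73, [503.3, -127.1, 39.1])]
tube2_mouth [(0.72, [560.2, 252.2, 37.3])]
tube3_mouth [(0.98, [582.6, 202.9, 35.7])]
crank_boss [(0.72, [490.4, -176.3, 39.9]), (0.66, [486.1, 27.8, 48.2])]
crank_knob [(0.46, [528.4, 60.0, 40.7]), (0.19, [681.0, 29.0, 2.2])]
crank [(0.77, [483.3, 27.9, 1.0])]
emery_pack [(0.75, [423.0, 18.8, 4.0])]
ring_box [(0.79, [682.5, 27.9, 4.6])]
{'time_s': 75.775, 'qpos': [-0.321, 0.245, 1.642, 0.0, 1.254, 1.54], 'ee_pos': [0.501, -0.128, 0.184], 'eef_rot': [-3.142, -0.0, -0.29], 'force': [-0.951, 0.038, 0.675], 'grip_width': 0.037}
```

```bash
python3 -c "
from station import ctrl
print(ctrl.hand_in())"
```

```text
the job is handed in; nothing more can be done
None
```

I handed the job in at 76 s: the screw is wound to its stop (worked out from handle turns and its flats, not read directly), the crank is flat on the bench well clear of it, and all three mandrels lie centred in their own notches with the tubes, emery pack and ring box undisturbed, but I viewed 17 pictures where 14 were allowed.

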